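Start and tighten the union ring of a bench air outlet, then open the valve

TASK

The brass union ring on the inclined outlet of the bench air manifold has only been set down on top of its thread. Turn it backward, anticlockwise as seen looking down on its free end, until it drops a step, then run it forward until it is fully home, and only then open the ball valve by swinging its lever all the way until it lies along the pipe. Leave the other things on the bench where they are.

Things in the scene. Friction and masses are not known exactly. Their poses are not given: they have to be found in the camera images.
- ring_centre (a point): Centre (on axis, mid-height) of the brass union ring: 60 mm diameter, 24 mm high, shallow spanner slots in the rim. Captive: it only turns about and slides along the outlet's axis. Its z axis is that axis, pointing out of the free end, 33 degrees from vertical; its x and y turn with it. Nothing is beside it; fingers may reach 15 mm past its lower face. Mass 0.35 kg.
- ring (a joint): Turn of the ring, rad; grows forward (clockwise looking down on the free end). Starts at 0.45 to 1.25, standing on top of the thread. 0 is the thread start: turned back to -0.15 or less (keep above -1.5) it can drop. Right-hand, 4.5 mm a turn; firm stop, fully home, at 3.2 (springs back up to 0.06 when let go). Turned forward without having dropped it stays on top, cross-threaded. Friction 0.1 N m.
- ring_height (a joint): Height of the ring along its axis, m: +0.0036 to +0.0042 on top of the thread, about 0 once dropped, -0.0023 fully home. Over the thread start it falls by its own weight when nothing holds it; fingers gripping it firmly also hold it up, so let go (or press down lightly). About 1 mm of axial play in the thread.
- lever_grip (a point): Middle of the black sleeve of the ball valve's lever, 90 mm from its pivot. The lever is a level flat bar 155 mm above the bench; the sleeve reaches from 46 to 126 mm from the pivot and is 22 mm wide, 11 mm thick. The point's -x axis points along the lever to its end, z up.
- valve_pivot (a point): Upright pivot of the lever, at lever height, 155 mm above the bench; the pipes under the lever are at most 127 mm high. Its axes are the manifold's: the header pipe runs along y; the outlet is 170 mm away on the +y side and leans to -x; a pressure gauge (top at 186 mm) stands at the +y end, 273 mm from here.
- valve_lever (a joint): Swing of the lever, rad: 0 closed, across the pipe, pointing to the manifold's -x side; grows anticlockwise seen from above; 1.57 fully open at its stop, along the pipe, pointing to -y. Starts at 0 to 0.08. Stays where it is left; about 3 N at the sleeve moves it.
- v_block: Bystander: steel V-block, 70 x 55 x 46 mm, standing on the bench in front of the manifold; origin at its underside.
- spanner: Bystander: steel spanner, 190 mm long, lying behind the manifold; origin at its underside.
- oil_bottle: Bystander: white plastic oil bottle, 48 mm diameter, 125 mm high, standing beside the manifold; origin at its underside.
- chip_brush: Bystander: brush, 180 mm long, lying at the left; origin at its underside.
- pot: Bystander: aluminium pot, 68 mm diameter, 75 mm high, standing at the right; origin at its underside.
- outlet_end (a point): Free end of the inclined outlet, centre of the face of its steel quick-coupling socket (31 mm diameter), which sticks out through the ring: 31 mm beyond the ring centre when the ring is on top of its thread, 35 mm once it has dropped, 37 mm when home. Fixed; z axis along the outlet, outward.

How it is judged:
By the outcome, as a careful person would: the job done as asked, in the order asked, and still so for the second after the job is handed in, with the robot touching nothing.
It also fails if it takes over 72 s, if anything falls off the work surface, if the arm or the gripper's body presses on something with over 40 N, if the wrist force passes 120 N, or if a joint passes its speed limit or range.

ROBOT

A 7-joint arm with a two-finger parallel gripper is mounted at the origin on the work surface. World frame = base frame: x ahead of the robot, y to its left, z up, the work surface at z = 0. Lengths are in m, angles in degrees, forces in N, time in s.
With the tool pointing down it reaches from about 0.425 to 0.875 m from the base axis. Payload 4.7 kg.
Tool frame: the origin (TCP) lies midway between the tips of the shut fingers; the grasp point (between the pads) lies 19 mm behind it; z points along the fingers, x is the direction in which the jaws open and shut, and the axes are right-handed (so a half turn about z gives the same grasp; the last joint's range is limited). The gripper opens to 87 mm and grips with 3 to 60 N. Pads are 19 mm wide; open, the fingers measure 117 mm over their backs; the gripper's body (75 mm by 190 mm) begins 51 mm behind the grasp point.
Start: joints at [-63.936, 18.392, -4.016, 83.108, 1.295, 78.541, -3.26], TCP at [0.277, 0.588, 0.193] pointing down, gripper open.
Joint ranges: [-163.93, 163.93], [-17.29, 119.83], [-79.2, 71.16], [3.27, 140.29], [-89.18, 269.18], [5.43, 117.66], [-154.24, 154.24]. Speed limits (degrees/s): [147.25, 147.25, 180, 180, 180, 180, 180].

INTERFACE

Orientations are given as [roll, pitch, yaw] about the fixed x, y, z axes, in that order (R = Rz(yaw) Ry(pitch) Rx(roll)).
In Python, from cell import telemetry, optics, env gives the robot as it stands.
- The arm moves only by the tool arm_command, never from a script. Its arguments are lists of equal length, an entry for each row: "translation": the shift along the tool's x, y, z in cm, a list of three; "twist": the turn about the tool's z in degrees. In form: {"translation": [[x, y, z], ...], "twist": [twist, ...]}. A call has 1 to 10 rows; each row shifts and turns the pose as measured when the row begins, along the tool's axes as they then stand; what a row does not reach is not made up. A row lasts 1/8 s, in which the tool goes at most 62.5 mm and 10.7 degrees, less where a joint would pass 70% of its speed; a pose out of reach is approached as far as the arm can. A call is refused whole if a number of a shift passes 6.25 or a number of a turn 10.7, either way. A call with a gripper value outside its range is refused whole. "grip" is the opening in per cent of the stroke, from 0 (shut) to 100 (fully open), set as the call begins (left out, the last holds). The fingers move at their own pace and stop on an object; "force" is the grip in N (left out, the last holds). Time passes only in rows, so rows that do not move let the fingers close. It gives the time, the measured TCP pose, the force and the opening at its end, in the units of the state.
- telemetry.get_obs(): the state, without advancing time (a new reading comes with each control period).
- optics.read_camera(name): name is "scene" or "top"; returns a dict with "img" (420x560x3 uint8, blue, green, red), "fx", "fy", "cx", "cy" (pixels), "extrinsics" (4x4, takes a point from camera to world coordinates). Camera axes: x right, y up, looking along -z (the intrinsics and any distortion apply to the point x, -y, -z); pixel columns grow to the right and rows downward; lengths in m; the calibration is good to about 2 mm. A picture is of the moment at which its call begins. There is no depth.
- env.sign_off(): hands the job in, once; it reports no verdict.
The state is a dict: "time_s": time; "qpos": joint angles; "joint_velocities": joint speeds; "effort": joint torques, N m; "tool_pos": TCP position; "tool_rot": TCP orientation; "force": force on the tool from outside, world axes, zero at the start; "wrist_torque": the same for the moment, N m; "grip_width": finger opening in m.
Only numpy, scipy, OpenCV 4.12 (cv2) and the standard library are available. Lean on these libraries where they do the work, as an engineer would, in place of code of your own. Each camera call takes 0.05 s, during which the arm holds its last target. There are 200 camera calls.

## Working session

There is one attempt and no reset: what is moved stays moved. The work goes in short steps, Python scripts to look and compute and a tool call to move; the robot and the scene stay as the last step left them, time stands still between calls to the robot, and variables do not carry over. Pictures are saved under pics/ and viewed, about 8 in all and at most 12, crops included, and the job is handed in when it is done.

Besides the shell and the picture viewer there is one more tool, called after "Call:" as name([rows], argument=value, ...), one row to a line, values as JSON. arm_command: Moves the arm, as the interface text tells. Its arguments: {"type":"object","properties":{"translation":{"type":"array","items":{"type":"array","items":{"type":"number"}}},"twist":{"type":"array","items":{"type":"number"}},"grip":{"type":"number"},"force":{"type":"number"}},"required":["translation","twist"]}

```bash
mkdir -p pics
python3 - <<'E'
from cell import telemetry, optics
import cv2
for n in("scene","top"):
    c=optics.read_camera(n); cv2.imwrite(f"pics/{n}0.png",c["img"])
    print(n,c["fx"],c["fy"],c["cx"],c["cy"],c["extrinsics"],[k for k in c])
print(telemetry.get_obs())
E
```

```text
scene 406.5959832715277 406.5959832715277 288.2725283537127 206.71646989193385 [[-0.83584626 -0.45493425  0.30723907  0.7868974 ]
 [ 0.54875565 -0.67701286  0.49042923  0.54327074]
 [-0.01510825  0.57852261  0.81552641  0.91022901]
 [ 0.          0.          0.          1.        ]] ['img', 'fx', 'fy', 'cx', 'cy', 'extrinsics']
top 408.3492499152433 408.3492499152433 281.4306154486547 209.68715595631997 [[ 0.02788318  0.99139545 -0.12789679  0.39329979]
 [-0.99957974  0.02866806  0.00429976  0.05341885]
 [ 0.00792932  0.12772315  0.99177816  1.05373345]
 [ 0.          0.          0.          1.        ]] ['img', 'fx', 'fy', 'cx', 'cy', 'extrinsics']
{'time_s': 0.1, 'qpos': array([-63.93518456,  18.43333874,  -4.01577275,  83.1683944 ,
         1.29498953,  78.54237317,  -3.26004203]), 'joint_velocities': array([-0.0142832 , -0.01837531, -0.0148715 , -0.14817356,  0.06338509,
       -0.06353977,  0.05601828]), 'effort': array([-1.40420507e-04, -4.92572343e+01, -4.05501360e-01, -3.13399208e+01,
       -6.40345411e-02,  3.95409053e-02,  7.44601198e-05]), 'tool_pos': array([0.27714767, 0.58733447, 0.19188346]), 'tool_rot': array([1.79994493e+02, 9.88707693e-02, 6.47449698e+01]), 'force': array([ 1.10634657, -0.10378055, -0.18620159]), 'wrist_torque': array([-0.04778406, -0.00386425, -0.009313  ]), 'grip_width': 0.08699777345677243}
```

View pics/scene0.png

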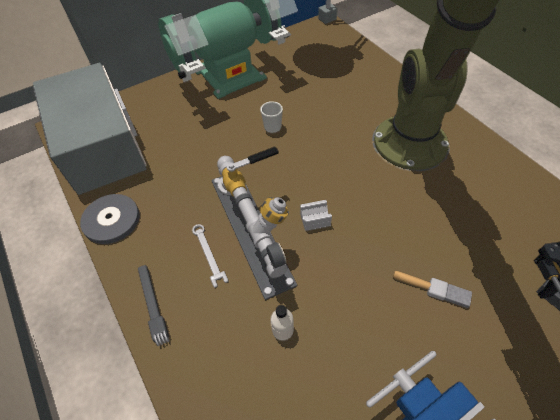

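View pics/top0.png

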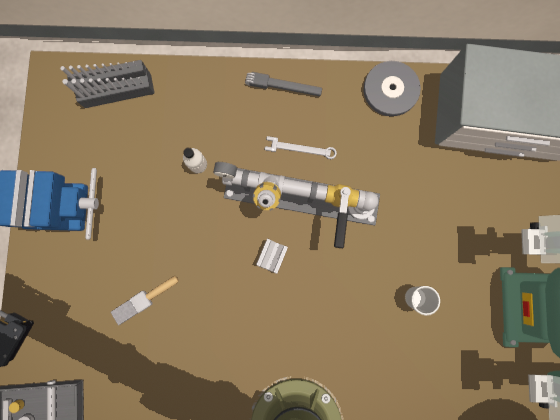

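The scene view shows the outlet with its ring near (274,210) and the lever near (262,157). In the top view the ring is near (267,196), the valve pivot near (346,190) and the lever end near (340,246).

Run:
```python
import cv2
a=cv2.imread("pics/top0.png")[155:255,210:390]; b=cv2.imread("pics/scene0.png")[140:240,200:320]
cv2.imwrite("pics/topc.png",cv2.resize(a,None,fx=4.4,fy=4.4,interpolation=cv2.INTER_CUBIC))
cv2.imwrite("pics/scenec.png",cv2.resize(b,None,fx=6,fy=6,interpolation=cv2.INTER_CUBIC))
```

```text
(no output)
```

View pics/topc.png

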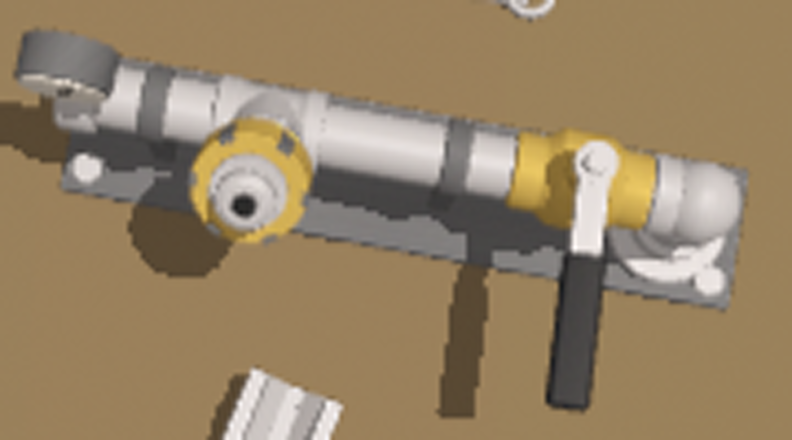

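View pics/scenec.png

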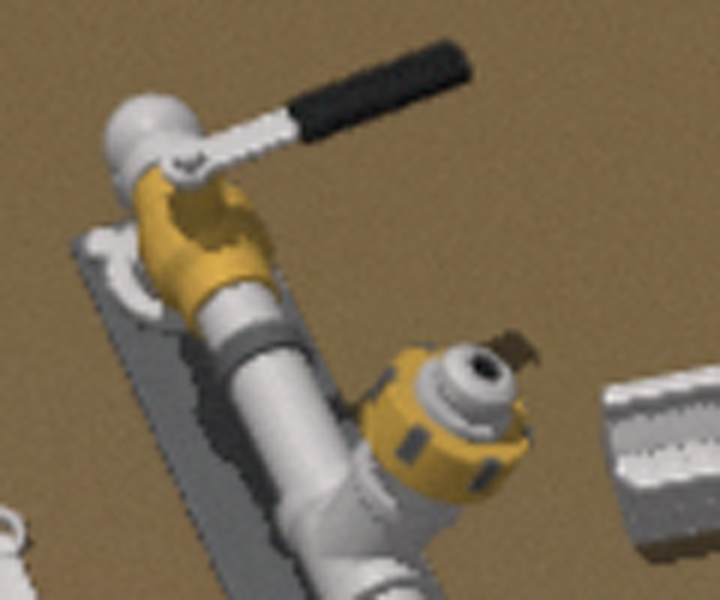

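Crop pixels (top, scene): pivot (597,160), (188,162); sleeve start (584,253), (300,118); lever end (568,405), (458,62); socket hole (245,203), (487,367). I'll triangulate these points.

```bash
cat > h.py <<'E'
import numpy as np, cv2
from cell import telemetry, optics
from scipy.spatial.transform import Rotation as R
def P(c):
    E=np.linalg.inv(np.array(c["extrinsics"])); F=np.diag([1,-1,-1])
    K=np.array([[c["fx"],0,c["cx"]],[0,c["fy"],c["cy"]],[0,0,1]])
    return K@F@E[:3]
def tri(ct,cs,a,b):
    X=cv2.triangulatePoints(P(ct),P(cs),np.array(a,float).reshape(2,1),np.array(b,float).reshape(2,1)); X=X[:3,0]/X[3,0]
    e=[]
    for c,p in((ct,a),(cs,b)):
        h=P(c)@np.append(X,1); e.append(h[:2]/h[2]-p)
    return X,np.abs(e).max()
def state():
    o=telemetry.get_obs(); T=R.from_euler('xyz',o['tool_rot'],degrees=True); return o,np.array(o['tool_pos']),T
E
python3 - <<'E'
from h import *
ct=optics.read_camera("top");cs=optics.read_camera("scene")
f=lambda p,s,o:(np.array(p)+.5)/s-.5+np.array(o)
D={}
for n,a,b in[("pivot",(597,160),(188,162)),("sl0",(584,253),(300,118)),("slend",(568,405),(458,62)),("out",(245,203),(487,367))]:
    X,e=tri(ct,cs,f(a,4.4,(210,155)),f(b,6,(200,140)));D[n]=X;print(n,X.round(4),round(e,2))
d=D["slend"]-D["pivot"];print("lever len",np.linalg.norm(d),"yaw of -x dir",np.degrees(np.arctan2(d[1],d[0])))
d=D["out"]-D["pivot"];print("hyp",np.linalg.norm(d[:2]),np.degrees(np.arctan2(d[1],d[0])))
E
```

```text
pivot [ 0.5542 -0.0911  0.1556] 0.57
sl0 [ 0.5056 -0.0841  0.1586] 0.79
slend [ 0.4306 -0.0786  0.1519] 0.24
out [0.5216 0.0858 0.1893] 0.83
lever len 0.12423307956619928 yaw of -x dir 174.2226017896721
hyp 0.17987141660792427 100.44365381087849
```

Triangulated points agree with the given heights and sizes (pivot height 155.6 mm, outlet 180 mm away at 8–9° manifold yaw). Next: raise, twist towards the first grip yaw, and check the ring axis estimate.

Call:
arm_command([
  [0,0,-4],
  [0,0,-4],
  [0,0,0],
], twist=[9,9,0], grip=100, force=15)

```text
time_s: 0.57
tool_pos: [0.277, 0.5867, 0.2725]
tool_rot: [179.9, 0.3, 46.2]
force: [-0.2, 0.3, -0.6]
grip_width: 0.0873
```

```bash
cat >> h.py <<'E'
psi=np.radians(-8.3)
RM=R.from_euler('z',psi)
OUT=np.array([.5216,.0858,.1893]); PIV=np.array([.5542,-.0911,.155])
AX=RM.apply([-np.sin(np.radians(33)),0,np.cos(np.radians(33))])
RING=OUT-.031*AX
def go(target):
    o,p,T=state(); return (T.inv().apply(np.array(target)-p)*100).round(2)
E
python3 - <<'E'
from h import *
o,p,T=state();print(p,o['tool_rot'],RING,AX,go([RING[0],RING[1],.25]))
ct=optics.read_camera("top");cs=optics.read_camera("scene")
B=np.array([np.cross(AX,[0,0,1.])]);u=B[0]/np.linalg.norm(B[0]);v=np.cross(AX,u)
out=[]
for c,(x0,y0,w,h) in((ct,(230,160,80,75)),(cs,(245,180,60,56))):
    im=cv2.resize(c["img"][y0:y0+h,x0:x0+w],None,fx=400/w,fy=400/w,interpolation=cv2.INTER_CUBIC);s=400/w
    def pr(X):
        q=P(c)@np.append(X,1);q=q[:2]/q[2];return tuple(int(k) for k in ((q-[x0,y0]+.5)*s-.5).round())
    for off,r,col in((.012,.03,(0,0,255)),(-.012,.03,(255,0,0)),(.031,.0155,(0,255,0))):
        for t in np.arange(0,2*np.pi,.1): cv2.circle(im,pr(RING+off*AX+r*(np.cos(t)*u+np.sin(t)*v)),1,col,-1)
    out.append(im[:370])
cv2.imwrite("pics/ov.png",np.hstack(out))
E
```

```text
[0.27702443 0.58673672 0.27248726] [179.90590587   0.254017    46.17434035] [0.53830697 0.08336272 0.16330121] [-0.53893437  0.07862202  0.83867057] [-18.21  53.7    2.42]
```

View pics/ov.png

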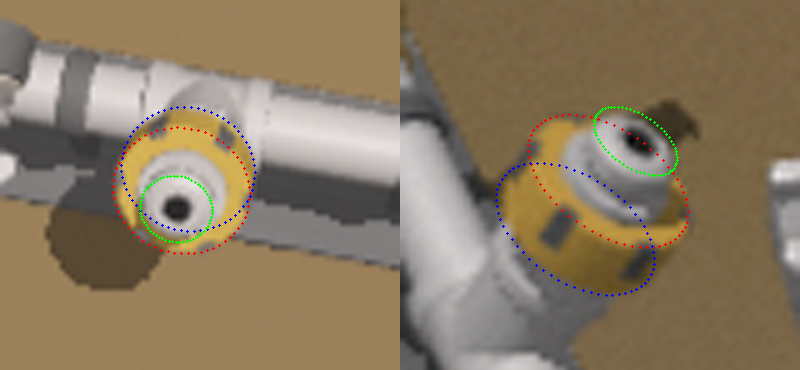

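The overlay matches to within a few mm: red and blue rims on the brass ring, green on the socket face. Moving over the ring.

Call:
arm_command([
  [-1.82,5.37,0],
  [-1.82,5.37,0],
  [-1.82,5.37,0],
  [-1.82,5.37,0],
  [-1.82,5.37,0],
  [-1.82,5.37,0],
  [-1.82,5.37,0],
  [-1.82,5.37,0],
  [-1.82,5.37,0],
  [-1.82,5.37,0],
], twist=[0,0,0,0,0,0,0,0,0,0])

```text
time_s: 1.92
tool_pos: [0.5406, 0.0692, 0.2556]
tool_rot: [-180.0, 2.1, 47.5]
force: [1.1, 0.2, -0.4]
grip_width: 0.0871
```

Run:
```python
from h import *
o,p,T=state();print(p,o['tool_rot'],o['qpos'].round(1),go([RING[0],RING[1],.146]))
```

```text
[0.54060295 0.06918785 0.25555648] [-179.95232175    2.06436067   47.53710545] [-32.7   5.4  23.5  92.   -0.9  84.7  38.4] [ 1.28 -1.12 10.92]
```

Call:
arm_command([
  [1.28,-1.12,0],
  [0,0,4],
  [0,0,4],
  [0,0,2.5],
  [0,0,0],
], twist=[0,0,0,0,0])

```text
time_s: 2.55
tool_pos: [0.5346, 0.0797, 0.1405]
tool_rot: [-179.7, 2.6, 47.3]
force: [0.3, -0.5, 0.7]
grip_width: 0.0874
```

Run:
```python
from h import *
o,p,T=state();print(p,o['tool_rot'],o['qpos'].round(1),go([RING[0],RING[1],.146]),o['force'],o['wrist_torque'])
```

```text
[0.53461206 0.07966499 0.14045547] [-179.67786801    2.6253525    47.28562796] [-32.8   9.   22.8 101.5  -2.2  72.5  37.8] [ 0.5   0.02 -0.58] [ 0.32613858 -0.48518452  0.66047212] [-0.02110282  0.0081543   0.03137225]
```

Call:
arm_command([
  [0.5,0,-0.6],
  [0,0,0],
  [0,0,0],
  [0,0,0],
  [0,0,0],
  [0,0,0],
], twist=[0,0,0,0,0,0], grip=40, force=15)

```text
time_s: 3.3
tool_pos: [0.539, 0.0844, 0.1499]
tool_rot: [-179.7, 2.5, 47.4]
force: [0.7, 0.8, 1.0]
grip_width: 0.0473
```

Opening is 47 mm, less than the ring's 60 mm, so something is off. Taking a look.

Run:
```python
from h import *
ct=optics.read_camera("top");cs=optics.read_camera("scene")
print(telemetry.get_obs()['grip_width'])
a=ct["img"][150:240,210:320];b=cs["img"][150:260,220:340]
cv2.imwrite("pics/l1.png",np.hstack([cv2.resize(a,(400,327),interpolation=2),cv2.resize(b,(357,327),interpolation=2)]))
```

```text
0.04708517902280712
```

View pics/l1.png

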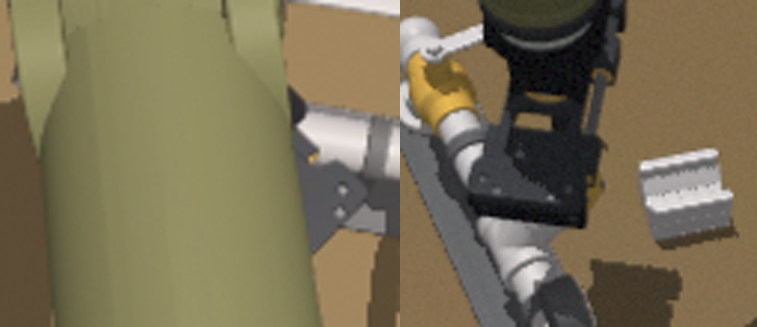

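The arm hides the ring in both views, so I'll probe by feel: hold, then twist a little backward.

Call:
arm_command([
  [0,0,0],
  [0,0,0],
], twist=[0,0])

```text
time_s: 3.65
tool_pos: [0.539, 0.0844, 0.1498]
tool_rot: [-179.7, 2.5, 47.4]
force: [-2.6, -1.0, 0.8]
grip_width: 0.0468
```

Call:
arm_command([
  [0,0,0],
], twist=[-6])

```text
time_s: 3.78
tool_pos: [0.5377, 0.0862, 0.1498]
tool_rot: [-179.3, 2.5, 53.5]
force: [-5.2, 3.1, 3.4]
grip_width: 0.0466
```

Run:
```python
from h import *
o,p,T=state();print(p,o['tool_rot'],o['grip_width'],go([RING[0],RING[1],.146]),o['force'],o['wrist_torque'])
```

```text
[0.53767125 0.08624386 0.1497947 ] [-179.25318706    2.45892892   53.54886961] 0.0465574077031183 [-0.18  0.23  0.38] [-5.18611107  3.07526966  3.4468616 ] [ 0.93789827  1.37902407 -0.37983473]
```

Call:
arm_command([
  [0,0,0],
  [0,0,0],
  [0,0,0],
  [0,0,0],
  [0,0,0],
], twist=[0,0,-9.4,-9.4,-9.4], grip=100)

```text
time_s: 4.4
tool_pos: [0.5401, 0.0869, 0.1499]
tool_rot: [-178.4, 1.7, 82.4]
force: [0.7, -0.2, 0.4]
grip_width: 0.0843
```

```bash
cat >> h.py <<'E'
def show(z=.144):
    o,p,T=state();g=p-.019*T.apply([0,0,1]);t=RING.copy();t[2]=z+.019
    print('t',o['time_s'],'rpy',np.round(o['tool_rot'],1),'grasp',g.round(4),'shift to ring cm',(T.inv().apply(t-g)*100).round(2),'w',round(o['grip_width'],4),'F',np.round(o['force'],1),'M',np.round(o['wrist_torque'],2),'q7',round(o['qpos'][6],1))
E
python3 -c "from h import *;show()"
```

```text
t 4.4 rpy [-178.4    1.7   82.4] grasp [0.5407 0.0874 0.1689] shift to ring cm [-0.41 -0.16  0.61] w 0.0843 F [ 0.7 -0.2  0.4] M [ 0.02 -0.04  0.07] q7 72.1
```

Call:
arm_command([
  [-0.4,-0.15,0.6],
  [0,0,0],
  [0,0,0],
  [0,0,0],
  [0,0,0],
  [0,0,0],
], twist=[0,0,0,0,0,0], grip=50, force=10)

```text
time_s: 5.15
tool_pos: [0.5385, 0.0832, 0.1436]
tool_rot: [-178.5, 1.7, 81.9]
force: [-0.2, -0.2, -0.6]
grip_width: 0.0587
```

```bash
python3 -c "
from h import *;show()
cs=optics.read_camera('scene');ct=optics.read_camera('top')
a=ct['img'][140:240,200:330];b=cs['img'][150:250,220:340]
cv2.imwrite('pics/l2.png',np.hstack([cv2.resize(a,(390,300),interpolation=2),cv2.resize(b,(400,333),interpolation=2)[:300]]))"
```

```text
t 5.15 rpy [-178.5    1.7   81.9] grasp [0.5391 0.0837 0.1626] shift to ring cm [-0.05 -0.07 -0.04] w 0.0587 F [-0.2 -0.2 -0.6] M [ 0.14 -0.03 -0.01] q7 71.9
```

View pics/l2.png

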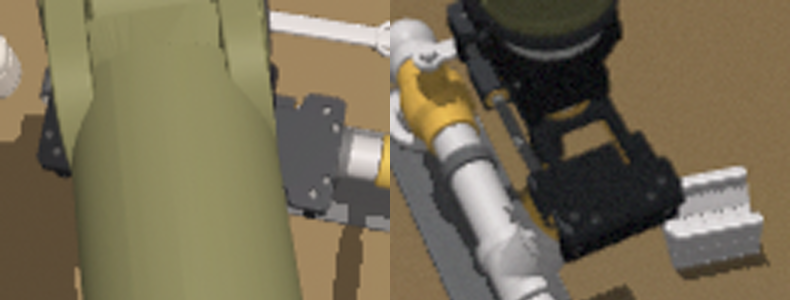

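The fingers straddle the ring, and the 58.7 mm opening is right for a 60 mm ring. Now a backward stroke.

Call:
arm_command([
  [0,0,0],
  [0,0,0],
  [0,0,0],
], twist=[-8,-8,-8])

```text
time_s: 5.62
tool_pos: [0.5377, 0.0826, 0.1447]
tool_rot: [-177.9, 0.9, 106.5]
force: [-3.2, -9.3, 6.0]
grip_width: 0.0537
```

```bash
python3 -c "
from h import *;show()"
```

```text
t 5.625 rpy [-177.9    0.9  106.5] grasp [0.5383 0.0831 0.1637] shift to ring cm [0.03 0.01 0.07] w 0.0537 F [-3.2 -9.3  6. ] M [-2.21  0.63  0.01] q7 96.2
```

Call:
arm_command([
  [0,0,0],
  [0,0,0],
  [0,0,0],
  [0,0,0],
  [0,0,0],
  [0,0,0],
  [0,0,0],
  [0,0,0],
], twist=[0,0,9.6,9.6,9.6,9.6,9.6,0], grip=90)

```text
time_s: 6.62
tool_pos: [0.5385, 0.0826, 0.1445]
tool_rot: [-179.4, 2.2, 56.9]
force: [-0.4, -0.7, 0.3]
grip_width: 0.0783
```

```bash
python3 -c "
from h import *;show()"
```

```text
t 6.625 rpy [-179.4    2.2   56.9] grasp [0.5391 0.0831 0.1635] shift to ring cm [-0.02 -0.08  0.05] w 0.0783 F [-0.4 -0.7  0.3] M [ 0.02 -0.03 -0.02] q7 47.2
```

Call:
arm_command([
  [0,0,0],
  [0,0,0],
  [0,0,0],
  [0,0,0],
  [0,0,0],
  [0,0,0],
  [0,0,0],
  [0,0,0],
  [0,0,0],
  [0,0,0],
], twist=[0,0,0,0,-9.6,-9.6,-9.6,-9.6,-9.6,0], grip=40)

```text
time_s: 7.88
tool_pos: [0.5199, 0.0779, 0.1496]
tool_rot: [-175.7, 0.5, 106.4]
force: [1.2, 4.2, 1.0]
grip_width: 0.0414
```

```bash
python3 -c "
from h import *;show()"
```

```text
t 7.875 rpy [-175.7    0.5  106.4] grasp [0.5212 0.0785 0.1685] shift to ring cm [-0.01  1.81  0.42] w 0.0414 F [1.2 4.2 1. ] M [ 0.51 -0.33 -0.27] q7 96.3
```

Call:
arm_command([
  [0,0,0],
  [0,0,0],
  [0,0,-4],
  [0,0,-4],
  [0,0,-2],
  [0,5,0],
  [0,6,0],
  [0,6,0],
  [0,6,0],
], twist=[0,0,0,0,0,0,0,0,0], grip=90)

```text
time_s: 9.0
tool_pos: [0.7557, 0.14, 0.2364]
tool_rot: [-176.2, 1.2, 106.2]
force: [1.6, 0.2, 1.2]
grip_width: 0.0782
```

```bash
cat >> h.py <<'E'
def ov(name,offs=(0,)):
    """overlay ring rims (top face) with slot-angle ticks; save side-by-side"""
    ct=optics.read_camera("top");cs=optics.read_camera("scene");out=[]
    for c,(x0,y0,w,h) in((ct,(230,160,80,75)),(cs,(245,175,60,56))):
        s=400/w; out.append(cv2.resize(c["img"][y0:y0+h,x0:x0+w],None,fx=s,fy=s,interpolation=2)[:370])
    cv2.imwrite(f"pics/{name}.png",np.hstack(out)); cv2.imwrite(f"pics/{name}_raw.png",cs["img"])
E
python3 -c "
from h import *;show();ov('l3')"
```

```text
t 9.0 rpy [-176.2    1.2  106.2] grasp [0.7568 0.1407 0.2554] shift to ring cm [  0.76 -21.92  10.71] w 0.0782 F [1.6 0.2 1.2] M [ 0.04 -0.11 -0.02] q7 98.5
```

View pics/l3.png

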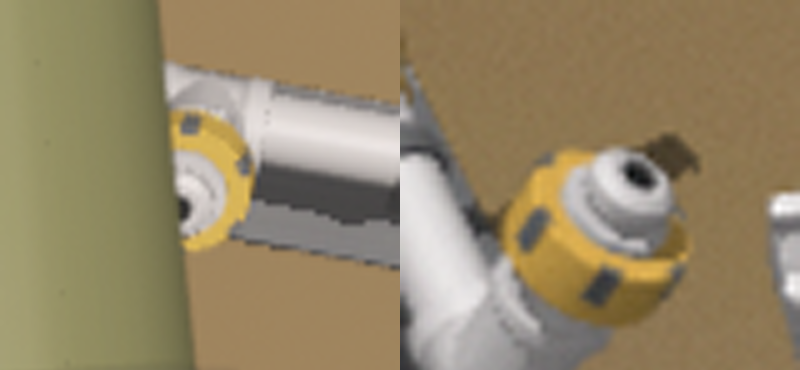

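The ring is visible again; slots in the scene crop are at about (533,230) and (602,288). The last grip, at -25° offset, squeezed off toward -x. I'll unwrap the ring surface to measure slot angle and height numerically.

```bash
cat >> h.py <<'E'
U=RM.apply([np.cos(np.radians(33)),0,np.sin(np.radians(33))]); V=np.cross(AX,U)
def unwrap(img,c):
    a=np.radians(np.arange(0,360,2)); z=np.arange(-.020,.0181,.001)
    A,Z=np.meshgrid(a,z)
    X=RING+Z[...,None]*AX+.03*(np.cos(A)[...,None]*U-np.sin(A)[...,None]*V)  # angle clockwise from +x_m uphill
    n=np.cos(A)[...,None]*U-np.sin(A)[...,None]*V
    vis=((np.array(c["extrinsics"])[:3,3]-X)*n).sum(-1)>.1
    h=np.concatenate([X,np.ones(X.shape[:2]+(1,))],-1)@P(c).T; uv=(h[...,:2]/h[...,2:]).astype(np.float32)
    m=cv2.remap(img,uv[...,0],uv[...,1],cv2.INTER_LINEAR); hsv=cv2.cvtColor(m,cv2.COLOR_BGR2HSV)
    return np.degrees(a),z,hsv[...,1].astype(float),vis,m
E
python3 - <<'E'
from h import *
cs=optics.read_camera("scene")
out=[]
for f in("scene0","l3_raw"):
    a,z,s,vis,m=unwrap(cv2.imread(f"pics/{f}.png"),cs)
    band=s[14:24].mean(0); ok=vis[20]
    print(f,[(int(x),int(b)) for x,b,k in zip(a,band,ok) if k][::2])
    out.append(cv2.resize(m*vis[...,None].astype(np.uint8),(780,260)))
cv2.imwrite("pics/unw.png",np.vstack(out))
E
```

```text
scene0 [(0, 162), (4, 161), (8, 161), (12, 159), (16, 151), (20, 137), (24, 116), (28, 97), (32, 86), (36, 83), (239, 143), (244, 140), (248, 136), (252, 128), (256, 111), (260, 86), (264, 63), (268, 60), (272, 89), (276, 131), (280, 155), (284, 162), (288, 165), (292, 164), (296, 158), (300, 158), (304, 162), (308, 162), (312, 161), (316, 160), (320, 131), (324, 83), (328, 65), (332, 79), (336, 135), (340, 160), (344, 164), (348, 163), (352, 164), (356, 163)]
l3_raw [(0, 93), (4, 130), (8, 150), (12, 157), (16, 159), (20, 158), (24, 155), (28, 149), (32, 140), (36, 133), (239, 130), (244, 139), (248, 146), (252, 150), (256, 154), (260, 156), (264, 157), (268, 158), (272, 157), (276, 156), (280, 152), (284, 145), (288, 115), (292, 72), (296, 70), (300, 82), (304, 128), (308, 155), (312, 161), (316, 159), (320, 158), (324, 159), (328, 161), (332, 160), (336, 160), (340, 161), (344, 158), (348, 127), (352, 82), (356, 74)]
```

View pics/unw.png

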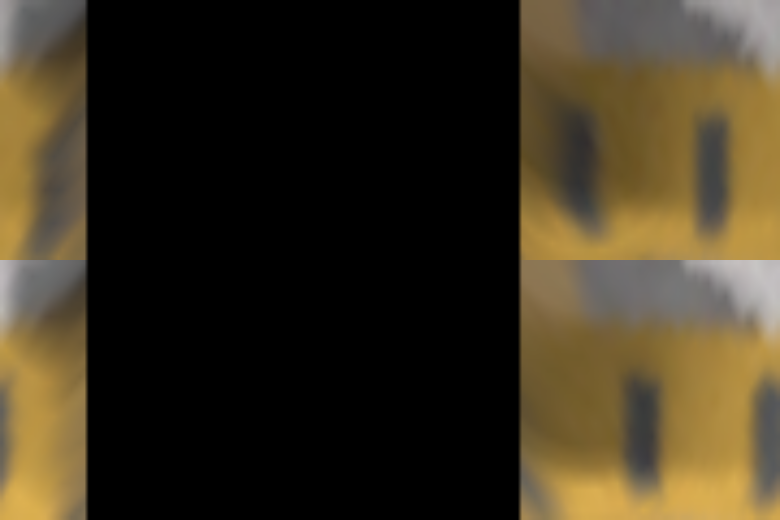

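Six slots at 60° spacing moved from 267/328.5° to 296/355.5°, which is 31.5° backward and matches the strokes. No drop yet. About 55–60° more is needed, which puts the joint between -15° and -65° for any start. I'll grip only near the good yaw from here on.

Call:
arm_command([
  [0,-5,0],
  [0,-5,0],
  [0,-5,0],
  [0,0,0],
], twist=[9,9,9,0])

```text
time_s: 9.65
tool_pos: [0.6021, 0.1163, 0.2363]
tool_rot: [-176.7, 3.4, 78.2]
force: [1.4, 0.5, -0.5]
grip_width: 0.0784
```

```bash
python3 -c "
from h import *;show(.143)"
```

```text
t 9.65 rpy [-176.7    3.4   78.2] grasp [0.6034 0.1172 0.2552] shift to ring cm [-4.09 -5.11  9.89] w 0.0784 F [ 1.4  0.5 -0.5] M [ 0.12 -0.1   0.02] q7 68.8
```

Call:
arm_command([
  [-4.1,-5.1,0],
  [0,0,4],
  [0,0,4],
  [0,0,1.5],
  [0,0,0],
], twist=[0,0,0,0,0])

```text
time_s: 10.28
tool_pos: [0.5461, 0.0811, 0.1496]
tool_rot: [-177.5, 3.1, 78.2]
force: [-0.2, -0.1, -0.0]
grip_width: 0.0782
```

```bash
python3 -c "
from h import *;show(.143)"
```

```text
t 10.275 rpy [-177.5    3.1   78.2] grasp [0.5471 0.082  0.1685] shift to ring cm [-0.01 -0.86  0.69] w 0.0782 F [-0.2 -0.1 -0. ] M [ 0.1  -0.08  0.01] q7 69.2
```

Call:
arm_command([
  [0,-0.8,0.6],
  [0,0,0],
  [0,0,0],
  [0,0,0],
  [0,0,0],
], twist=[0,0,0,0,0], grip=50)

```text
time_s: 10.9
tool_pos: [0.5402, 0.083, 0.147]
tool_rot: [-177.8, 3.0, 78.3]
force: [-1.7, -0.8, -1.3]
grip_width: 0.0553
```

```bash
python3 -c "
from h import *;show(.143)"
```

```text
t 10.9 rpy [-177.8    3.    78.3] grasp [0.5411 0.0838 0.1659] shift to ring cm [-0.08 -0.25  0.41] w 0.0553 F [-1.7 -0.8 -1.3] M [ 0.04  0.05 -0.06] q7 68.6
```

Call:
arm_command([
  [0,0,0],
  [0,0,0],
  [0,0,0],
  [0,0,0],
], twist=[-9,-9,-9,0])

```text
time_s: 11.4
tool_pos: [0.5382, 0.0795, 0.1493]
tool_rot: [-176.3, 1.8, 105.9]
force: [-1.4, -0.6, -1.1]
grip_width: 0.0456
```

```bash
python3 -c "
from h import *;show(.143)"
```

```text
t 11.4 rpy [-176.3    1.8  105.9] grasp [0.5392 0.0804 0.1682] shift to ring cm [0.33 0.03 0.61] w 0.0456 F [-1.4 -0.6 -1.1] M [0.31 0.1  0.11] q7 96.0
```

Call:
arm_command([
  [0,0,0],
  [0,0,0],
  [0,0,0],
  [0,0,0],
  [0,0,0],
], twist=[0,0,10,10,10], grip=90)

```text
time_s: 12.02
tool_pos: [0.5398, 0.0814, 0.1494]
tool_rot: [-177.9, 3.3, 74.8]
force: [-0.2, 0.1, 0.4]
grip_width: 0.0773
```

```bash
python3 -c "
from h import *;show(.143)"
```

```text
t 12.025 rpy [-177.9    3.3   74.8] grasp [0.5407 0.0823 0.1683] shift to ring cm [ 0.07 -0.24  0.64] w 0.0773 F [-0.2  0.1  0.4] M [ 0.08 -0.08 -0.01] q7 65.2
```

Call:
arm_command([
  [0,-0.25,1.1],
  [0,0,0],
  [0,0,0],
  [0,0,0],
  [0,0,0],
], twist=[0,0,0,0,0], grip=50)

```text
time_s: 12.65
tool_pos: [0.5368, 0.0822, 0.1376]
tool_rot: [-177.9, 3.3, 75.2]
force: [-0.8, -0.4, -0.4]
grip_width: 0.0596
```

```bash
python3 -c "
from h import *;show(.138)"
```

```text
t 12.65 rpy [-177.9    3.3   75.2] grasp [0.5378 0.0831 0.1565] shift to ring cm [ 0.04  0.04 -0.05] w 0.0596 F [-0.8 -0.4 -0.4] M [0.02 0.04 0.01] q7 65.5
```

Call:
arm_command([
  [0,0,0],
  [0,0,0],
  [0,0,0],
], twist=[-9,-9,-9])

```text
time_s: 13.02
tool_pos: [0.5362, 0.0825, 0.1365]
tool_rot: [-176.5, 1.9, 103.0]
force: [-1.3, -1.8, 1.6]
grip_width: 0.0593
```

```bash
python3 -c "
from h import *;show(.138)"
```

```text
t 13.025 rpy [-176.5    1.9  103. ] grasp [0.5371 0.0833 0.1555] shift to ring cm [-0.03  0.11 -0.16] w 0.0593 F [-1.3 -1.8  1.6] M [-0.59  0.11 -0.33] q7 92.9
```

Call:
arm_command([
  [0,0,0],
  [0,0,0],
  [0,0,-4],
  [0,0,-4],
  [0,0,-2],
  [0,6,0],
  [0,6,0],
  [0,6,0],
  [0,5,0],
], twist=[0,0,0,0,0,0,0,0,0], grip=90)

```text
time_s: 14.15
tool_pos: [0.7707, 0.14, 0.2307]
tool_rot: [-177.1, 1.6, 102.2]
force: [0.4, 1.1, 1.8]
grip_width: 0.0784
```

```bash
cat >> h.py <<'E'
def slots(pr=True):
    from scipy.signal import find_peaks
    c=optics.read_camera("scene"); cv2.imwrite("pics/last.png",c["img"])
    a,z,s,vis,m=unwrap(c["img"],c)
    k=np.where(vis[20])[0]; k=np.concatenate([k[k>90],k[k<90]]); b=s[14:24].mean(0)[k]
    pk,_=find_peaks(-b,prominence=35); res=[]
    for p in pk:
        i=np.arange(max(p-5,0),min(p+6,len(k))); w=np.clip(140-b[i],0,None); A=np.where(a[k[i]]>180,a[k[i]]-360,a[k[i]]); res.append(round(float((w*A).sum()/w.sum()),1))
    # slot's axial extent (dark rows) at the best-seen slot
    j=k[pk[np.argmin([abs(r+60) for r in res])]] if res else None
    prof=s[:,j] if res else None
    zc=None
    if res: w=np.clip(130-prof[8:36],0,None); zc=(w*z[8:36]).sum()/w.sum()*1000
    print("slots",res,"slot mid height mm",None if zc is None else round(zc,2))
E
python3 -c "
from h import *;show();slots()
for f in ('scene0','l3_raw'):
    class o: pass
    r=optics.read_camera; c=r('scene'); c['img']=cv2.imread(f'pics/{f}.png'); optics.read_camera=lambda n:c; slots(); optics.read_camera=r"
```

```text
t 14.15 rpy [-177.1    1.6  102.2] grasp [0.7715 0.1407 0.2497] shift to ring cm [ -0.44 -23.53   9.9 ] w 0.0784 F [0.4 1.1 1.8] M [ 0.1  -0.09  0.01] q7 95.8
slots [-94.5, -32.3] slot mid height mm 2.21
slots [-94.5, -32.1] slot mid height mm 4.43
slots [-64.6, -4.4] slot mid height mm 4.25
```

The lower grasp held firm at 59.3 mm. Slots are back in their original phase, so total back-turn is 60°, and the slot looks lower. I'll fit the height change by matching against the first image.

```bash
cat >> h.py <<'E'
def dh(pr=True):
    """height change of ring vs scene0 (mm) by rim edge: brass->steel boundary along z and slot template"""
    c=optics.read_camera("scene"); cv2.imwrite("pics/last.png",c["img"])
    a,z,s0,vis,m0=unwrap(cv2.imread("pics/scene0.png"),c); _,_,s1,_,m1=unwrap(c["img"],c)
    A=m0.astype(np.float32);B=m1.astype(np.float32); best=[]
    cols=np.arange(130,180)
    for da in range(-15,16):
        for dz in range(-3,9):
            ca=(cols+da)%180; ok=(ca>128)
            d=np.abs(A[8:30][:,cols[ok]]-B[8-dz:30-dz][:,ca[ok]]).mean(); best.append((d,da*2,dz))
    print(sorted(best)[:4],"deg cw (mod 60), mm down")
E
python3 -c "
from h import *;dh()
c=optics.read_camera('scene')
a=cv2.imread('pics/scene0.png')[175:231,245:305];b=c['img'][175:231,245:305]
cv2.imwrite('pics/cmp.png',np.hstack([cv2.resize(x,(400,373),interpolation=2) for x in (a,b)]))"
```

```text
[(np.float32(12.859307), -4, 4), (np.float32(12.963203), -4, 3), (np.float32(13.012728), -2, 3), (np.float32(13.062727), -2, 4)] deg cw (mod 60), mm down
```

View pics/cmp.png

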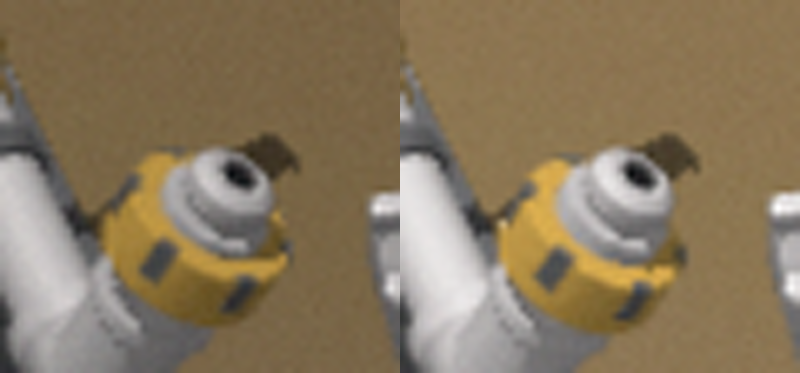

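The right frame (now) against the left (start) shows the ring clearly lower, with more of the steel collar exposed, about 3–4 mm by the fit. It has dropped. Back to the ring for forward strokes.

```bash
sed -i 's/^def show(z=.144):/def show(z=.133):/; s/t=RING.copy();/t=RING-.005*AX;/' h.py; grep -n "t=RING" h.py
```

```text
24:    o,p,T=state();g=p-.019*T.apply([0,0,1]);t=RING-.005*AX;t[2]=z+.019
```

Call:
arm_command([
  [0,-6,0],
  [0,-6,0],
  [0,-6,0],
  [0,-3,0],
  [0,0,0],
], twist=[5,0,0,0,0])

```text
time_s: 15.02
tool_pos: [0.55, 0.1062, 0.2447]
tool_rot: [-177.5, 1.5, 96.9]
force: [1.0, -0.3, 0.6]
grip_width: 0.0786
```

```bash
python3 -c "
from h import *;show()"
```

```text
t 15.025 rpy [-177.5    1.5   96.9] grasp [0.5508 0.1068 0.2636] shift to ring cm [-1.95 -0.77 11.26] w 0.0786 F [ 1.  -0.3  0.6] M [ 0.06 -0.02 -0.02] q7 85.4
```

Call:
arm_command([
  [-1.9,-0.8,0],
  [0,0,4],
  [0,0,4],
  [0,0,2.5],
  [0,0,0],
], twist=[0,0,0,0,0])

```text
time_s: 15.65
tool_pos: [0.5429, 0.0746, 0.1429]
tool_rot: [-178.1, 1.5, 96.4]
force: [0.2, -0.0, -0.4]
grip_width: 0.0781
```

```bash
python3 -c "
from h import *;show()"
```

```text
t 15.65 rpy [-178.1    1.5   96.4] grasp [0.5435 0.0751 0.1619] shift to ring cm [ 0.83 -0.13  0.97] w 0.0781 F [ 0.2 -0.  -0.4] M [ 0.03 -0.04  0.04] q7 88.3
```

Call:
arm_command([
  [0.8,-0.1,1.0],
  [0,0,0],
  [0,0,0],
  [0,0,0],
  [0,0,0],
], twist=[0,0,0,0,0], grip=50)

```text
time_s: 16.27
tool_pos: [0.5423, 0.0837, 0.1347]
tool_rot: [-178.3, 1.4, 96.4]
force: [0.2, 1.0, -3.3]
grip_width: 0.0601
```

```bash
python3 -c "
from h import *;show()"
```

```text
t 16.275 rpy [-178.3    1.4   96.4] grasp [0.5428 0.0842 0.1537] shift to ring cm [-0.1  -0.19  0.18] w 0.0601 F [ 0.2  1.  -3.3] M [ 0.28 -0.03 -0.07] q7 87.5
```

Call:
arm_command([
  [0,0,0],
  [0,0,0],
  [0,0,0],
  [0,0,0],
], twist=[9,9,9,9])

```text
time_s: 16.77
tool_pos: [0.5419, 0.0811, 0.1363]
tool_rot: [-179.5, 2.2, 59.4]
force: [-2.8, 1.8, 1.9]
grip_width: 0.0592
```

```bash
python3 -c "
from h import *;show()"
```

```text
t 16.775 rpy [-179.5    2.2   59.4] grasp [0.5424 0.0816 0.1553] shift to ring cm [ 0.06 -0.19  0.33] w 0.0592 F [-2.8  1.8  1.9] M [0.7  0.64 0.32] q7 51.2
```

Call:
arm_command([
  [0,0,0],
  [0,0,0],
  [0,0,0],
  [0,0,0],
  [0,0,0],
  [0,0,0],
  [0,0,0],
], twist=[0,0,-9,-9,-9,-9,0], grip=90)

```text
time_s: 17.65
tool_pos: [0.5455, 0.0781, 0.1389]
tool_rot: [-178.6, 1.6, 97.1]
force: [-0.1, 0.6, 0.0]
grip_width: 0.078
```

```bash
python3 -c "
from h import *;show()"
```

```text
t 17.65 rpy [-178.6    1.6   97.1] grasp [0.5458 0.0787 0.1579] shift to ring cm [ 0.5  -0.41  0.58] w 0.078 F [-0.1  0.6  0. ] M [ 0.08 -0.04 -0.03] q7 88.5
```

Call:
arm_command([
  [0.5,-0.4,0.7],
  [0,0,0],
  [0,0,0],
  [0,0,0],
  [0,0,0],
  [0,0,0],
  [0,0,0],
  [0,0,0],
  [0,0,0],
], twist=[0,0,0,0,0,9,9,9,9], grip=50)

```text
time_s: 18.77
tool_pos: [0.5408, 0.0819, 0.1318]
tool_rot: [-180.0, 2.1, 59.9]
force: [-2.4, -0.0, 2.2]
grip_width: 0.0606
```

```bash
python3 -c "
from h import *;show()"
```

```text
t 18.775 rpy [-180.     2.1   59.9] grasp [0.5411 0.0825 0.1508] shift to ring cm [ 0.03 -0.04 -0.12] w 0.0606 F [-2.4 -0.   2.2] M [0.46 0.18 0.39] q7 51.1
```

Call:
arm_command([
  [0,0,0],
  [0,0,0],
  [0,0,0],
  [0,0,0],
  [0,0,0],
  [0,0,0],
  [0,0,0],
], twist=[0,0,-9,-9,-9,-9,0], grip=90)

```text
time_s: 19.65
tool_pos: [0.5411, 0.0805, 0.1314]
tool_rot: [-178.7, 1.8, 97.7]
force: [0.1, 0.0, 0.0]
grip_width: 0.0784
```

```bash
python3 -c "
from h import *;show()"
```

```text
t 19.65 rpy [-178.7    1.8   97.7] grasp [0.5415 0.0812 0.1504] shift to ring cm [ 0.18 -0.02 -0.16] w 0.0784 F [0.1 0.  0. ] M [ 0.02  0.02 -0.02] q7 88.4
```

Strokes are clean. Stroke 3.

Call:
arm_command([
  [0.2,0,0],
  [0,0,0],
  [0,0,0],
  [0,0,0],
  [0,0,0],
  [0,0,0],
  [0,0,0],
  [0,0,0],
  [0,0,0],
], twist=[0,0,0,0,0,9,9,9,9], grip=50)

```text
time_s: 20.78
tool_pos: [0.5407, 0.0819, 0.1316]
tool_rot: [180.0, 2.3, 60.5]
force: [-1.0, -0.1, 1.6]
grip_width: 0.0606
```

Call:
arm_command([
  [0,0,0],
  [0,0,0],
  [0,0,0],
  [0,0,0],
  [0,0,0],
  [0,0,0],
  [0,0,0],
], twist=[0,0,-9,-9,-9,-9,0], grip=90)

```text
time_s: 21.65
tool_pos: [0.541, 0.081, 0.1312]
tool_rot: [-178.6, 1.9, 98.3]
force: [0.0, -0.1, 0.2]
grip_width: 0.0782
```

```bash
python3 -c "
from h import *;show()"
```

```text
t 21.65 rpy [-178.6    1.9   98.3] grasp [0.5413 0.0817 0.1502] shift to ring cm [ 0.12 -0.02 -0.18] w 0.0782 F [ 0.  -0.1  0.2] M [ 0.12 -0.    0.01] q7 88.8
```

Stroke 4 and 5.

Call:
arm_command([
  [0.15,0,0],
  [0,0,0],
  [0,0,0],
  [0,0,0],
  [0,0,0],
  [0,0,0],
  [0,0,0],
  [0,0,0],
  [0,0,0],
], twist=[0,0,0,0,0,9,9,9,9], grip=50)

```text
time_s: 22.78
tool_pos: [0.5406, 0.082, 0.1313]
tool_rot: [179.9, 2.4, 61.0]
force: [-1.2, -0.2, 1.9]
grip_width: 0.0609
```

```bash
python3 -c "
from h import *;show()"
```

```text
t 22.775 rpy [179.9   2.4  61. ] grasp [0.541  0.0827 0.1503] shift to ring cm [ 0.02 -0.01 -0.17] w 0.0609 F [-1.2 -0.2  1.9] M [0.37 0.15 0.43] q7 52.0
```

Call:
arm_command([
  [0,0,0],
  [0,0,0],
  [0,0,0],
  [0,0,0],
  [0,0,0],
  [0,0,0],
  [0,0,0],
], twist=[0,0,-9,-9,-9,-9,0], grip=90)

```text
time_s: 23.65
tool_pos: [0.5408, 0.0814, 0.131]
tool_rot: [-178.6, 2.0, 98.9]
force: [0.1, -0.4, -0.8]
grip_width: 0.0786
```

```bash
python3 -c "
from h import *;show()"
```

```text
t 23.65 rpy [-178.6    2.    98.9] grasp [0.5412 0.0821 0.15  ] shift to ring cm [ 0.08 -0.01 -0.2 ] w 0.0786 F [ 0.1 -0.4 -0.8] M [ 0.09 -0.   -0.05] q7 89.2
```

Call:
arm_command([
  [0.15,0,0],
  [0,0,0],
  [0,0,0],
  [0,0,0],
  [0,0,0],
  [0,0,0],
  [0,0,0],
  [0,0,0],
  [0,0,0],
], twist=[0,0,0,0,0,9,9,9,9], grip=50)

```text
time_s: 24.78
tool_pos: [0.5405, 0.0821, 0.1311]
tool_rot: [179.9, 2.5, 61.6]
force: [-1.4, -0.2, 0.7]
grip_width: 0.0608
```

```bash
python3 -c "
from h import *;show()"
```

```text
t 24.775 rpy [179.9   2.5  61.6] grasp [0.5409 0.0828 0.1501] shift to ring cm [ 0.01  0.   -0.2 ] w 0.0608 F [-1.4 -0.2  0.7] M [0.33 0.15 0.44] q7 52.4
```

Call:
arm_command([
  [0,0,0],
  [0,0,0],
  [0,0,0],
  [0,0,0],
  [0,0,0],
  [0,0,0],
  [0,0,0],
], twist=[0,0,-9,-9,-9,-9,0], grip=90)

```text
time_s: 25.65
tool_pos: [0.5405, 0.0825, 0.1308]
tool_rot: [-178.6, 2.0, 99.5]
force: [-0.5, 0.9, -0.3]
grip_width: 0.0782
```

```bash
python3 -c "
from h import *;show()"
```

```text
t 25.65 rpy [-178.6    2.    99.5] grasp [0.5409 0.0832 0.1498] shift to ring cm [-0.03  0.   -0.22] w 0.0782 F [-0.5  0.9 -0.3] M [ 0.05 -0.01  0.04] q7 89.7
```

Stroke 6, a bit firmer, watching for the stop.

Call:
arm_command([
  [0,0,0],
  [0,0,0],
  [0,0,0],
  [0,0,0],
  [0,0,0],
  [0,0,0],
  [0,0,0],
], twist=[0,0,0,0,0,9,9], grip=50, force=15)

```text
time_s: 26.52
tool_pos: [0.5404, 0.0824, 0.1306]
tool_rot: [-179.3, 2.4, 80.8]
force: [1.0, -2.0, -0.6]
grip_width: 0.0593
```

```bash
python3 -c "
from h import *;show()"
```

```text
t 26.525 rpy [-179.3    2.4   80.8] grasp [0.5407 0.0832 0.1496] shift to ring cm [-0.03  0.03 -0.24] w 0.0593 F [ 1.  -2.  -0.6] M [ 0.32 -0.32  0.49] q7 71.3
```

Call:
arm_command([
  [0,0,0],
  [0,0,0],
], twist=[9,9])

```text
time_s: 26.78
tool_pos: [0.5402, 0.0824, 0.1309]
tool_rot: [180.0, 2.5, 62.3]
force: [-2.5, -0.1, 2.9]
grip_width: 0.0599
```

```bash
python3 -c "
from h import *;show()"
```

```text
t 26.775 rpy [180.    2.5  62.3] grasp [0.5405 0.0831 0.1499] shift to ring cm [ 0.    0.05 -0.21] w 0.0599 F [-2.5 -0.1  2.9] M [0.51 0.16 0.52] q7 53.0
```

Call:
arm_command([
  [0,0,0],
  [0,0,0],
  [0,0,-4],
  [0,0,-4],
  [0,0,-2],
  [0,6,0],
  [0,6,0],
  [0,6,0],
  [0,5,0],
], twist=[0,0,-9,-9,-9,-9,0,0,0], grip=90)

```text
time_s: 27.9
tool_pos: [0.7735, 0.1191, 0.2306]
tool_rot: [-178.8, 1.8, 100.8]
force: [0.0, 0.5, 0.9]
grip_width: 0.0782
```

```bash
python3 -c "
from h import *;show();slots();dh()"; cp pics/last.png pics/after6.png
```

```text
t 27.9 rpy [-178.8    1.8  100.8] grasp [0.7738 0.1197 0.2496] shift to ring cm [  1.04 -23.34  10.24] w 0.0782 F [0.  0.5 0.9] M [ 0.08 -0.05  0.01] q7 97.1
slots [-88.4, -26.9] slot mid height mm -0.79
[(np.float32(14.676767), -30, 6), (np.float32(14.819023), -30, 5), (np.float32(14.864865), -28, 6), (np.float32(15.040541), -28, 5)] deg cw (mod 60), mm down
```

Slots moved 186° forward in total and the ring is lower, by 5–6 mm from the start. It may be a few degrees short, so I'll do another firmer, slower stroke and compare.

Call:
arm_command([
  [0,-6,0],
  [0,-6,0],
  [0,-6,0],
  [0,-4,0],
  [0,0,0],
], twist=[3,0,0,0,0])

```text
time_s: 28.62
tool_pos: [0.5488, 0.0842, 0.2214]
tool_rot: [-177.9, 2.1, 98.3]
force: [0.5, 1.3, 0.2]
grip_width: 0.0784
```

```bash
python3 -c "
from h import *;show()"
```

```text
t 28.625 rpy [-177.9    2.1   98.3] grasp [0.5494 0.0851 0.2403] shift to ring cm [ 0.25 -0.54  8.86] w 0.0784 F [0.5 1.3 0.2] M [ 0.13 -0.09  0.05] q7 88.6
```

Call:
arm_command([
  [0.3,-0.6,2],
  [0,0,3],
  [0,0,3],
  [0,0,0.8],
  [0,0,0],
], twist=[0,0,0,0,0])

```text
time_s: 29.25
tool_pos: [0.5433, 0.0833, 0.134]
tool_rot: [-178.4, 2.1, 98.6]
force: [-0.6, 1.0, 0.3]
grip_width: 0.0783
```

```bash
python3 -c "
from h import *;show(.131)"
```

```text
t 29.25 rpy [-178.4    2.1   98.6] grasp [0.5437 0.084  0.153 ] shift to ring cm [-0.05 -0.28  0.31] w 0.0783 F [-0.6  1.   0.3] M [ 0.13 -0.04  0.02] q7 89.6
```

Call:
arm_command([
  [0,-0.2,0.3],
  [0,0,0],
  [0,0,0],
  [0,0,0],
  [0,0,0],
  [0,0,0],
], twist=[0,0,0,0,0,6], grip=50, force=22)

```text
time_s: 30.0
tool_pos: [0.5431, 0.0831, 0.1332]
tool_rot: [-178.8, 2.2, 92.6]
force: [-0.1, -1.5, -3.9]
grip_width: 0.0592
```

```bash
python3 -c "
from h import *;show(.131)"
```

```text
t 30.0 rpy [-178.8    2.2   92.6] grasp [0.5435 0.0839 0.1522] shift to ring cm [-0.07 -0.24  0.23] w 0.0592 F [-0.1 -1.5 -3.9] M [0.25 0.01 0.5 ] q7 83.5
```

Call:
arm_command([
  [0,0,0],
  [0,0,0],
], twist=[6,6])

```text
time_s: 30.25
tool_pos: [0.5428, 0.0822, 0.1334]
tool_rot: [-179.3, 2.4, 80.3]
force: [1.3, -4.1, -0.9]
grip_width: 0.0588
```

```bash
python3 -c "
from h import *;show(.131)"
```

```text
t 30.25 rpy [-179.3    2.4   80.3] grasp [0.5432 0.083  0.1524] shift to ring cm [-0.03 -0.21  0.24] w 0.0588 F [ 1.3 -4.1 -0.9] M [-0.06 -0.46  0.62] q7 71.5
```

Call:
arm_command([
  [0,0,0],
  [0,0,0],
  [0,0,0],
], twist=[6,6,6])

```text
time_s: 30.62
tool_pos: [0.541, 0.0821, 0.1349]
tool_rot: [-179.9, 2.6, 61.9]
force: [-4.6, 0.3, 4.4]
grip_width: 0.0583
```

```bash
python3 -c "
from h import *;show(.131)"
```

```text
t 30.625 rpy [-179.9    2.6   61.9] grasp [0.5414 0.0829 0.1538] shift to ring cm [ 0.01 -0.04  0.38] w 0.0583 F [-4.6  0.3  4.4] M [0.86 0.76 0.66] q7 53.5
```

Call:
arm_command([
  [0,0,0],
  [0,0,0],
  [0,0,-4],
  [0,0,-4],
  [0,0,-2],
  [0,6,0],
  [0,6,0],
  [0,6,0],
  [0,5,0],
], twist=[0,0,-9,-9,-9,-9,0,0,0], grip=90)

```text
time_s: 31.75
tool_pos: [0.777, 0.1161, 0.2358]
tool_rot: [-178.8, 1.7, 99.8]
force: [1.1, -0.0, 2.0]
grip_width: 0.0785
```

```bash
python3 -c "
from h import *;show();slots();dh()
a,b=cv2.imread('pics/after6.png'),cv2.imread('pics/last.png')
cv2.imwrite('pics/cmp2.png',np.hstack([cv2.resize(x[175:231,245:305],(400,373),interpolation=2) for x in (a,b)]))"
```

```text
t 31.75 rpy [-178.8    1.7   99.8] grasp [0.7773 0.1167 0.2548] shift to ring cm [  0.98 -23.65  10.73] w 0.0785 F [ 1.1 -0.   2. ] M [ 0.1  -0.03  0.02] q7 97.4
slots [-65.6, -5.1] slot mid height mm 0.02
[(np.float32(7.6611953), -30, 6), (np.float32(8.062289), -30, 7), (np.float32(8.173401), -30, 5), (np.float32(8.741196), -28, 6)] deg cw (mod 60), mm down
```

View pics/cmp2.png

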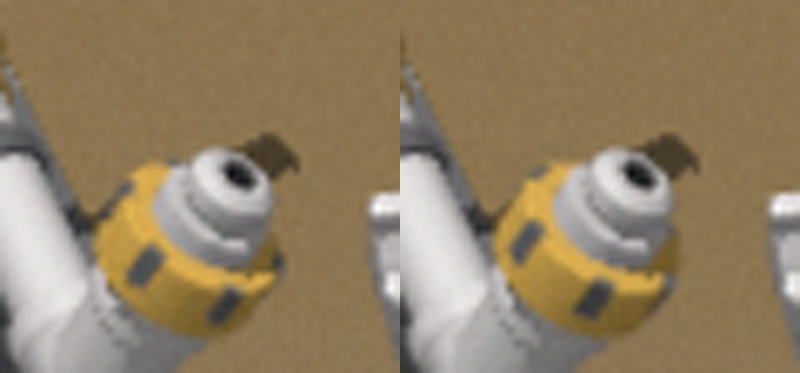

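The ring turned another 22° during a 36° stroke, so it may have reached the stop. One more stroke will confirm.

Call:
arm_command([
  [0,-6,0],
  [0,-6,0],
  [0,-6,0],
  [0,-4.3,0],
  [0.5,0,3.5],
  [0,0,0],
], twist=[3,0,0,0,0,0])

```text
time_s: 32.6
tool_pos: [0.5476, 0.089, 0.1917]
tool_rot: [-178.2, 2.1, 97.1]
force: [-0.1, -0.0, 0.7]
grip_width: 0.0785
```

```bash
python3 -c "
from h import *;show(.131)"
```

```text
t 32.6 rpy [-178.2    2.1   97.1] grasp [0.5481 0.0898 0.2107] shift to ring cm [-0.37 -0.6   6.11] w 0.0785 F [-0.1 -0.   0.7] M [ 0.13 -0.07  0.02] q7 87.8
```

Call:
arm_command([
  [-0.3,-0.6,1],
  [0,0,2.5],
  [0,0,2.4],
  [0,0,0],
  [0,0,0],
], twist=[0,0,0,0,0])

```text
time_s: 33.22
tool_pos: [0.5439, 0.0804, 0.1358]
tool_rot: [-178.6, 2.1, 97.0]
force: [0.0, 0.0, 0.0]
grip_width: 0.0785
```

```bash
python3 -c "
from h import *;show(.131)"
```

```text
t 33.225 rpy [-178.6    2.1   97. ] grasp [0.5443 0.0811 0.1548] shift to ring cm [ 0.24 -0.29  0.48] w 0.0785 F [0. 0. 0.] M [ 0.13  0.01 -0.03] q7 88.9
```

Call:
arm_command([
  [0.2,-0.3,0.5],
  [0,0,0],
  [0,0,0],
  [0,0,0],
  [0,0,0],
  [0,0,0],
  [0,0,0],
], twist=[0,0,0,0,0,6,6], grip=50)

```text
time_s: 34.1
tool_pos: [0.5416, 0.0827, 0.1325]
tool_rot: [-179.3, 2.3, 84.8]
force: [1.4, -2.1, -1.6]
grip_width: 0.0592
```

```bash
python3 -c "
from h import *;show(.131)"
```

```text
t 34.1 rpy [-179.3    2.3   84.8] grasp [0.542  0.0834 0.1514] shift to ring cm [-0.04 -0.09  0.15] w 0.0592 F [ 1.4 -2.1 -1.6] M [ 0.47 -0.19  0.59] q7 76.6
```

Call:
arm_command([
  [0,0,0],
  [0,0,0],
  [0,0,0],
  [0,0,0],
], twist=[6,6,6,6])

```text
time_s: 34.6
tool_pos: [0.54, 0.0826, 0.1337]
tool_rot: [179.9, 2.4, 60.3]
force: [-6.0, -0.3, 8.7]
grip_width: 0.0588
```

```bash
python3 -c "
from h import *;show(.131)"
```

```text
t 34.6 rpy [179.9   2.4  60.3] grasp [0.5404 0.0834 0.1527] shift to ring cm [0.01 0.07 0.27] w 0.0588 F [-6.  -0.3  8.7] M [0.61 1.08 0.62] q7 52.6
```

Call:
arm_command([
  [0,0,0],
  [0,0,0],
  [0,0,-4],
  [0,0,-4],
  [0,0,-2],
  [0,6,0],
  [0,6,0],
  [0,6,0],
  [0,5,0],
], twist=[0,0,-9,-9,-9,-9,0,0,0], grip=90)

```text
time_s: 35.72
tool_pos: [0.7759, 0.1075, 0.2349]
tool_rot: [-179.0, 1.8, 98.0]
force: [1.7, 0.2, 2.1]
grip_width: 0.0784
```

```bash
cp pics/last.png pics/after7.png; python3 -c "
from h import *;show();slots();dh()"
```

```text
t 35.725 rpy [-179.     1.8   98. ] grasp [0.7761 0.1081 0.2539] shift to ring cm [  1.08 -23.45  10.58] w 0.0784 F [1.7 0.2 2.1] M [ 0.07 -0.08 -0.02] q7 97.5
slots [-105.4, -42.8, 17.5] slot mid height mm 0.12
[(np.float32(8.196281), -14, 7), (np.float32(8.23771), -12, 6), (np.float32(8.252411), -14, 6), (np.float32(8.288216), -12, 7)] deg cw (mod 60), mm down
```

It moved another 22.8°, so strokes give only about 22° each with slip. That means the first six gave about 126°, with 20–48° still to go. Two more strokes with a firmer grip.

Call:
arm_command([
  [0,-6,0],
  [0,-6,0],
  [0,-6,0],
  [0,-4.6,0],
  [0.7,0,3.5],
  [0,0,2],
], twist=[0,0,0,0,0,0])

```text
time_s: 36.58
tool_pos: [0.5432, 0.0781, 0.1715]
tool_rot: [-178.4, 2.1, 98.3]
force: [-0.4, -0.5, -0.2]
grip_width: 0.0783
```

```bash
python3 -c "
from h import *;show(.131)"
```

```text
t 36.575 rpy [-178.4    2.1   98.3] grasp [0.5436 0.0788 0.1905] shift to ring cm [ 0.6  -0.09  4.03] w 0.0783 F [-0.4 -0.5 -0.2] M [ 0.11 -0.06 -0.05] q7 90.5
```

Call:
arm_command([
  [0.5,-0.2,2],
  [0.1,0,1.9],
  [0,0,0.2],
  [0,0,0],
  [0,0,0],
  [0,0,0],
  [0,0,0],
], twist=[0,0,0,0,0,0,0], grip=50, force=30)

```text
time_s: 37.45
tool_pos: [0.5357, 0.082, 0.1292]
tool_rot: [-178.4, 1.9, 98.5]
force: [0.3, 0.7, -3.8]
grip_width: 0.0598
```

```bash
python3 -c "
from h import *;show(.131)"
```

```text
t 37.45 rpy [-178.4    1.9   98.5] grasp [0.5361 0.0827 0.1482] shift to ring cm [-0.05  0.48 -0.19] w 0.0598 F [ 0.3  0.7 -3.8] M [ 0.35 -0.05 -0.04] q7 90.8
```

Call:
arm_command([
  [0,0,0],
  [0,0,0],
  [0,0,0],
  [0,0,0],
  [0,0,0],
], twist=[7,7,7,7,7])

```text
time_s: 38.08
tool_pos: [0.533, 0.0861, 0.1308]
tool_rot: [-179.3, 2.2, 63.0]
force: [-4.5, 1.6, 1.9]
grip_width: 0.0588
```

```bash
python3 -c "
from h import *;show(.131)"
```

```text
t 38.075 rpy [-179.3    2.2   63. ] grasp [0.5335 0.0867 0.1498] shift to ring cm [ 0.01  0.84 -0.03] w 0.0588 F [-4.5  1.6  1.9] M [1.53 0.37 1.08] q7 56.0
```

Call:
arm_command([
  [0,0,0],
  [0,0,0],
  [0,0,0],
  [0,0,0],
  [0,0,0],
  [0,0,0],
  [0,0,0],
], twist=[0,0,-9,-9,-9,-8,0], grip=90)

```text
time_s: 38.95
tool_pos: [0.5375, 0.0832, 0.1341]
tool_rot: [-178.6, 1.6, 99.2]
force: [0.3, 0.5, -0.5]
grip_width: 0.0784
```

```bash
python3 -c "
from h import *;show(.131)"
```

```text
t 38.95 rpy [-178.6    1.6   99.2] grasp [0.5379 0.0838 0.1531] shift to ring cm [-0.12  0.31  0.31] w 0.0784 F [ 0.3  0.5 -0.5] M [ 0.06 -0.01  0.09] q7 91.6
```

Call:
arm_command([
  [-0.1,0.3,0.2],
  [0,0,0],
  [0,0,0],
  [0,0,0],
  [0,0,0],
  [0,0,0],
  [0,0,0],
], twist=[0,0,0,0,0,7,7], grip=50)

```text
time_s: 39.83
tool_pos: [0.5413, 0.0828, 0.1324]
tool_rot: [-179.1, 1.9, 84.8]
force: [1.2, -1.7, -0.1]
grip_width: 0.0587
```

```bash
python3 -c "
from h import *;show(.131)"
```

```text
t 39.825 rpy [-179.1    1.9   84.8] grasp [0.5417 0.0834 0.1514] shift to ring cm [-0.05 -0.06  0.15] w 0.0587 F [ 1.2 -1.7 -0.1] M [ 0.3  -0.05  1.29] q7 77.8
```

Call:
arm_command([
  [0,0,0],
  [0,0,0],
  [0,0,0],
], twist=[7,7,7])

```text
time_s: 40.2
tool_pos: [0.5451, 0.0801, 0.1332]
tool_rot: [179.5, 2.2, 63.7]
force: [1.9, -1.8, 0.3]
grip_width: 0.0587
```

```bash
python3 -c "
from h import *;show(.131)"
```

```text
t 40.2 rpy [179.5   2.2  63.7] grasp [0.5453 0.0808 0.1522] shift to ring cm [ 0.01 -0.48  0.21] w 0.0587 F [ 1.9 -1.8  0.3] M [-0.29 -0.61  1.55] q7 57.1
```

Call:
arm_command([
  [0,0,0],
  [0,0,0],
  [0,0,-4],
  [0,0,-4],
  [0,0,-2],
  [0,6,0],
  [0,6,0],
  [0,6,0],
  [0,5,0],
], twist=[0,0,-9,-9,-9,-8,0,0,0], grip=90)

```text
time_s: 41.32
tool_pos: [0.7761, 0.1188, 0.235]
tool_rot: [-179.2, 1.6, 100.7]
force: [0.8, 0.8, 1.4]
grip_width: 0.0781
```

```bash
cp pics/last.png pics/after8.png; python3 -c "
from h import *;show();slots();dh()"; cp pics/last.png pics/after10.png
```

```text
t 41.325 rpy [-179.2    1.6  100.7] grasp [0.7763 0.1194 0.254 ] shift to ring cm [  1.06 -23.65  10.51] w 0.0781 F [0.8 0.8 1.4] M [ 0.08 -0.05  0.06] q7 100.5
slots [-75.9, -15.7] slot mid height mm -0.93
[(np.float32(12.475589), -30, 7), (np.float32(12.700336), -30, 6), (np.float32(13.002946), -30, 8), (np.float32(13.060606), -28, 7)] deg cw (mod 60), mm down
```

Moment on the wrist now rose to 1.3–1.55 N·m, against about 0.6 before, and the ring stopped advancing. Forward total is about 198° from the drop, so the ring is home. Now the lever: shut the fingers and go to the +y side of the sleeve.

```bash
cat >> h.py <<'E'
def lev(phi,r=.1,d=.026,z=.141):
    f=np.radians(phi); p=PIV+r*np.array([np.cos(f),np.sin(f),0])+d*np.array([np.sin(f),-np.cos(f),0]); p[2]=z; return p
E
python3 -c "
from h import *
t=lev(174,d=.05,z=.24);print(t,go(t))"
```

```text
[ 0.45997423 -0.03092106  0.24      ] [ -8.86 -33.97  -0.23]
```

Call:
arm_command([
  [-1.4,-5.6,-0.5],
  [-1.4,-5.6,-0.5],
  [-1.4,-5.6,0],
  [-1.4,-5.6,0],
  [-1.4,-5.6,0],
  [-1.4,-5.6,0],
  [0,0,0],
], twist=[5,5,5,0,0,0,0], grip=0, force=10)

```text
time_s: 42.3
tool_pos: [0.43, 0.0286, 0.2386]
tool_rot: [-178.7, 1.7, 85.9]
force: [1.5, 0.6, 0.1]
grip_width: 0.0164
```

```bash
python3 -c "
from h import *
show();print(go(lev(174,d=.05,z=.15)))"
```

```text
t 42.3 rpy [-178.7    1.7   85.9] grasp [0.4304 0.0291 0.2575] shift to ring cm [ 6.48 10.87 10.12] w 0.0164 F [1.5 0.6 0.1] M [ 0.08 -0.12  0.02] q7 67.9
[-5.45  3.62  8.95]
```

Call:
arm_command([
  [-2.7,1.8,0],
  [-2.7,1.8,0],
  [0,0,4],
  [0,0,3.5],
  [0,0,0],
], twist=[2,2,0,0,0])

```text
time_s: 42.92
tool_pos: [0.4612, -0.0318, 0.1628]
tool_rot: [-179.1, 1.5, 82.1]
force: [0.3, -0.0, 0.2]
grip_width: 0.0002
```

```bash
python3 -c "
from h import *
show();print(go(lev(174,d=.05)),go(lev(174,d=.026)))"
```

```text
t 42.925 rpy [-179.1    1.5   82.1] grasp [ 0.4615 -0.0313  0.1818] shift to ring cm [12.49  6.33  2.55] w 0.0002 F [ 0.3 -0.   0.2] M [ 0.08  0.01 -0.02] q7 76.5
[ 0.12 -0.09  2.18] [-2.27 -0.01  2.24]
```

Call:
arm_command([
  [0,0,2.1],
  [0,0,0],
  [-2.2,0,0],
], twist=[0,0,0])

```text
time_s: 43.3
tool_pos: [0.4607, -0.0534, 0.1455]
tool_rot: [-179.3, 1.5, 82.3]
force: [0.2, 0.2, 1.0]
grip_width: 0.0007
```

```bash
python3 -c "
from h import *
show();o,p,T=state();q=p
for f in range(183,264,10):
    t=lev(f);print(f,(T.inv().apply(t-q)*100).round(2));q=t"
```

```text
t 43.3 rpy [-179.3    1.5   82.3] grasp [ 0.461  -0.053   0.1645] shift to ring cm [14.57  6.12  0.8 ] w 0.0007 F [0.2 0.2 1. ] M [ 0.04 -0.04  0.06] q7 79.8
183 [-1.77 -0.53  0.51]
193 [-1.8   0.04  0.05]
203 [-1.77  0.35  0.04]
213 [-1.68  0.65  0.04]
223 [-1.54  0.93  0.03]
233 [-1.36  1.18  0.02]
243 [-1.13  1.4   0.01]
253 [-0.87  1.58  0.  ]
263 [-0.58  1.7  -0.01]
```

Call:
arm_command([
  [-1.7,-0.4,0.4],
  [-1.8,0,0],
  [-1.8,0.35,0],
  [-1.7,0.65,0],
  [-1.5,0.9,0],
], twist=[0,0,0,0,0])

```text
time_s: 43.92
tool_pos: [0.4637, -0.1491, 0.1465]
tool_rot: [-179.6, 1.2, 82.0]
force: [0.3, 0.9, -0.4]
grip_width: 0.0002
```

```bash
python3 -c "
from h import *
show();o,p,T=state();print(p);q=p;r=p-PIV;print(np.hypot(*r[:2]),np.degrees(np.arctan2(r[1],r[0]))%360)
for f in (233,243,253,263,268):
    t=lev(f);print(f,(T.inv().apply(t-q)*100).round(2));q=t"
```

```text
t 43.925 rpy [-179.6    1.2   82. ] grasp [ 0.4639 -0.1487  0.1655] shift to ring cm [24.04  4.42  0.82] w 0.0002 F [ 0.3  0.9 -0.4] M [ 0.03 -0.02  0.07] q7 93.9
[ 0.46371287 -0.14908094  0.14647986]
0.10746957873584145 212.65030540721085
233 [-0.47  1.04  0.55]
243 [-1.12  1.41  0.01]
253 [-0.86  1.58  0.01]
263 [-0.57  1.71 -0.  ]
268 [-0.17  0.88 -0.  ]
```

Call:
arm_command([
  [-0.6,1.0,0.4],
  [-1.1,1.4,0],
  [-0.9,1.6,0],
  [-0.6,1.7,0],
  [0,0,0],
], twist=[0,0,0,0,0])

```text
time_s: 44.55
tool_pos: [0.5161, -0.1978, 0.1454]
tool_rot: [-179.8, 1.2, 81.7]
force: [-0.7, -0.2, 0.0]
grip_width: 0.0004
```

```bash
python3 -c "
from h import *
show();o,p,T=state();print(p);q=p
for f in (258,263,268):
    t=lev(f);print(f,(T.inv().apply(t-p)*100).round(2))
ct=optics.read_camera('top');cs=optics.read_camera('scene')
cv2.imwrite('pics/lv_t.png',ct['img']);cv2.imwrite('pics/lv_s.png',cs['img'])"
```

```text
t 44.55 rpy [-179.8    1.2   81.7] grasp [ 0.5162 -0.1975  0.1644] shift to ring cm [28.13 -1.6   0.68] w 0.0004 F [-0.7 -0.2  0. ] M [0.05 0.06 0.  ] q7 111.2
[ 0.51605449 -0.19782457  0.14542968]
258 [ 1.31 -1.01  0.42]
263 [ 1.06 -0.14  0.42]
268 [0.9  0.75 0.42]
```

Call:
arm_command([
  [0.3,0.5,0.2],
  [0,0.5,0],
  [0,0.5,0],
], twist=[0,0,0])

```text
time_s: 45.02
tool_pos: [0.5304, -0.1946, 0.1435]
tool_rot: [-179.8, 0.8, 81.8]
force: [0.2, 0.0, 0.1]
grip_width: 0.0003
```

```bash
python3 -c "
from h import *
show();print(telemetry.get_obs()['tool_pos'])"
```

```text
t 45.025 rpy [-179.8    0.8   81.8] grasp [ 0.5305 -0.1943  0.1625] shift to ring cm [27.61 -2.93  0.65] w 0.0003 F [0.2 0.  0.1] M [ 0.01  0.   -0.02] q7 112.3
[ 0.53043096 -0.19460538  0.14349921]
```

Call:
arm_command([
  [0,0.5,0],
  [0,0.5,0],
], twist=[0,0])

```text
time_s: 45.28
tool_pos: [0.5412, -0.1958, 0.1435]
tool_rot: [-179.9, 0.8, 81.8]
force: [-0.2, 0.0, 0.6]
grip_width: 0.0002
```

```bash
python3 -c "
from h import *
show();print(telemetry.get_obs()['tool_pos'])"
```

```text
t 45.275 rpy [-179.9    0.8   81.8] grasp [ 0.5413 -0.1955  0.1625] shift to ring cm [27.57 -4.    0.66] w 0.0002 F [-0.2  0.   0.6] M [ 0.08 -0.02 -0.03] q7 113.1
[ 0.54123755 -0.1958067   0.14353032]
```

No contact where the open lever would lie, so I need to look.

```bash
python3 -c "
from h import *
ct=optics.read_camera('top');cs=optics.read_camera('scene')
cv2.imwrite('pics/lv.png',np.hstack([cv2.resize(ct['img'][150:290,290:430],(400,400),interpolation=2),cv2.resize(cs['img'][110:230,180:300],(400,400),interpolation=2)]))"
```

```text
(no output)
```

View pics/lv.png

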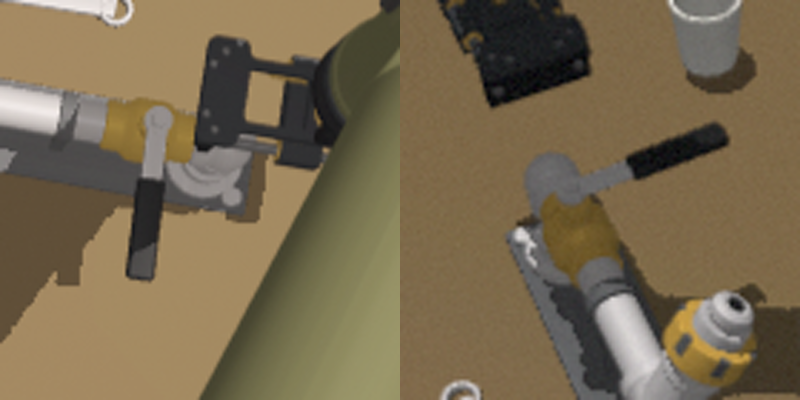

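The lever at (158,120)–(140,275) in the top crop has not moved. The shut fingers passed over it, so the real tips sit higher than the reported TCP suggests. I'll go back and push lower.

Call:
arm_command([
  [0,0,-5],
  [0,-1,-2],
  [0,0,0],
], twist=[0,0,0])

```text
time_s: 45.75
tool_pos: [0.531, -0.1937, 0.2145]
tool_rot: [-179.7, 0.9, 81.8]
force: [0.4, -0.3, -1.4]
grip_width: 0.0003
```

```bash
python3 -c "
from h import *
print(telemetry.get_obs()['tool_pos'],go(lev(174,d=.05,z=.21)))"
```

```text
[ 0.53104242 -0.19373389  0.21447727] [15.1  -9.37  0.25]
```

Call:
arm_command([
  [5,-3.1,0],
  [5,-3.1,0],
  [5,-3.1,0],
  [0,0,4],
  [0,0,4],
  [0,0,0],
], twist=[0,0,0,0,0,0])

```text
time_s: 46.5
tool_pos: [0.4558, -0.029, 0.1244]
tool_rot: [-179.5, 1.3, 81.7]
force: [0.7, -0.4, -0.0]
grip_width: 0.0008
```

```bash
python3 -c "
from h import *
print(telemetry.get_obs()['tool_pos'],go(lev(174,d=.05,z=.122)))"
```

```text
[ 0.45579217 -0.02898203  0.12438813] [-0.13  0.44  0.24]
```

Height 0.124. Pushing in small steps to feel contact.

Call:
arm_command([
  [-2.2,0.2,0],
  [-1.6,0,0],
  [-1.2,0,0],
], twist=[0,0,0])

```text
time_s: 46.88
tool_pos: [0.4516, -0.0779, 0.1273]
tool_rot: [-179.5, 1.2, 81.8]
force: [0.5, 3.5, -2.9]
grip_width: 0.0006
```

```bash
python3 -c "
from h import *
o,p,T=state();print(p,o['force']);r=p-PIV;print(np.hypot(*r[:2]),np.degrees(np.arctan2(r[1],r[0]))%360)
q=p
for f in range(193,264,10):
    t=lev(f,z=.127);print(f,(T.inv().apply(t-q)*100).round(2));q=t"
```

```text
[ 0.45155561 -0.07793529  0.12727863] [ 0.47171701  3.48820328 -2.87539354]
0.10348517174008864 172.69140142420386
193 [-1.03  0.08  0.05]
203 [-1.76  0.36  0.03]
213 [-1.67  0.66  0.03]
223 [-1.53  0.95  0.02]
233 [-1.35  1.2   0.02]
243 [-1.12  1.41  0.01]
253 [-0.86  1.59  0.  ]
263 [-0.57  1.71 -0.  ]
```

Contact felt (3.5 N in +y). Sweeping the arc.

Call:
arm_command([
  [-1.1,0.1,0.3],
  [-1.8,0.3,0],
  [-1.7,0.6,0],
], twist=[0,0,0])

```text
time_s: 47.25
tool_pos: [0.4572, -0.124, 0.1266]
tool_rot: [-179.8, 0.8, 82.0]
force: [0.2, 3.7, -0.8]
grip_width: 0.0003
```

```bash
python3 -c "
from h import *
o,p,T=state();print(p,o['force']);r=p-PIV;print(np.hypot(*r[:2]),np.degrees(np.arctan2(r[1],r[0]))%360)
q=p
for f in (223,233,243,253,263):
    t=lev(f,z=.127);print(f,(T.inv().apply(t-q)*100).round(2));q=t
cv2.imwrite('pics/lv2.png',optics.read_camera('scene')['img'])"
```

```text
[ 0.45718325 -0.12395606  0.12663899] [ 0.19665804  3.71765235 -0.77751249]
0.10242933983767905 198.70937864063407
223 [-1.53  0.84 -0.02]
233 [-1.35  1.19  0.02]
243 [-1.12  1.41  0.01]
253 [-0.86  1.58  0.01]
263 [-0.57  1.71  0.  ]
```

Call:
arm_command([
  [-1.5,0.8,0],
  [-1.4,1.2,0],
  [-1.1,1.4,0],
], twist=[0,0,0])

```text
time_s: 47.68
tool_pos: [0.4849, -0.1685, 0.1272]
tool_rot: [-179.6, 0.6, 82.0]
force: [-2.1, 3.6, 1.3]
grip_width: 0.0004
```

```bash
python3 -c "
from h import *
o,p,T=state();print(p,o['force']);r=p-PIV;print(np.hypot(*r[:2]),np.degrees(np.arctan2(r[1],r[0]))%360,o['qpos'].round(0))
q=p
for f in (253,263):
    t=lev(f,z=.129);print(f,(T.inv().apply(t-q)*100).round(2));q=t"
```

```text
[ 0.48487258 -0.16851379  0.12718018] [-2.13037308  3.64683359  1.34177384]
0.10391913321778563 228.15417096430704 [-48.   8.  69. 109.  -7.  69. 106.]
253 [-0.84  1.65 -0.18]
263 [-0.57  1.71 -0.01]
```

Call:
arm_command([
  [-0.8,1.6,-0.2],
], twist=[0])

```text
time_s: 47.8
tool_pos: [0.4984, -0.1784, 0.1284]
tool_rot: [-179.4, 0.6, 82.0]
force: [-2.0, 3.1, -0.1]
grip_width: 0.0
```

```bash
python3 -c "
from h import *
o,p,T=state();print(p,o['force']);r=p-PIV;print(np.hypot(*r[:2]),np.degrees(np.arctan2(r[1],r[0]))%360,o['qpos'].round(1))
for f in (253,258,263):
    t=lev(f,z=.129);print(f,(T.inv().apply(t-p)*100).round(2))"
```

```text
[ 0.49836486 -0.17839529  0.12841992] [-1.98360986  3.08768194 -0.12262883]
0.10362447107444654 237.39651875053232 [-44.4  12.6  68.3 106.5 -11.6  69.7 109.7]
253 [-0.05  0.18 -0.06]
258 [-0.37  1.02 -0.07]
263 [-0.62  1.89 -0.07]
```

Call:
arm_command([
  [-0.4,1.0,0],
  [-0.2,0.8,0],
], twist=[0,0])

```text
time_s: 48.05
tool_pos: [0.5138, -0.1872, 0.1275]
tool_rot: [-179.0, 0.7, 82.0]
force: [-2.2, 2.3, 2.4]
grip_width: 0.0007
```

```bash
python3 -c "
from h import *
o,p,T=state();print(p,o['force']);r=p-PIV;print(np.hypot(*r[:2]),np.degrees(np.arctan2(r[1],r[0]))%360,o['qpos'].round(1)[2])"
```

```text
[ 0.51380773 -0.18717279  0.12747266] [-2.2225816   2.27765796  2.37411709]
0.10421859854379364 247.1964608387841 66.4
```

Call:
arm_command([
  [0,0.5,0],
  [0,0.4,0],
], twist=[0,0])

```text
time_s: 48.3
tool_pos: [0.5164, -0.188, 0.127]
tool_rot: [-178.1, 0.6, 81.9]
force: [-14.9, 5.1, 12.8]
grip_width: 0.0003
```

```bash
python3 -c "
from h import *
o,p,T=state();print(p,o['force']);r=p-PIV;print(np.hypot(*r[:2]),np.degrees(np.arctan2(r[1],r[0]))%360,o['qpos'].round(1)[2])"
```

```text
[ 0.51643181 -0.18801017  0.12697205] [-14.85889478   5.08702812  12.75573871]
0.10400969912031519 248.70795651922361 65.6
```

Stop felt (15 N) where expected, with some upward force. I'll lift a little, press once more, then retreat and check numerically.

Call:
arm_command([
  [0,-0.2,-0.6],
  [0,0.4,0],
  [0,0.3,0],
], twist=[0,0,0])

```text
time_s: 48.68
tool_pos: [0.5231, -0.19, 0.1339]
tool_rot: [-178.3, 0.8, 81.9]
force: [-0.6, -0.3, 0.5]
grip_width: 0.0008
```

```bash
python3 -c "
from h import *
o,p,T=state();print(p,o['force']);r=p-PIV;print(np.hypot(*r[:2]),np.degrees(np.arctan2(r[1],r[0]))%360,o['qpos'].round(1)[2])"
```

```text
[ 0.52314159 -0.18998935  0.13392505] [-0.62721449 -0.33239208  0.53778681]
0.1036519586115435 252.5639414493906 65.2
```

Call:
arm_command([
  [0,-3,0],
  [0,-4,0],
  [0,-2,-5],
  [0,0,-5],
  [0,0,-5],
  [-6,0,0],
  [-6,0,0],
  [0,0,0],
], twist=[0,0,0,0,0,0,0,0])

```text
time_s: 49.68
tool_pos: [0.4258, -0.2938, 0.2937]
tool_rot: [-179.2, 0.6, 82.8]
force: [-0.3, 0.9, 0.5]
grip_width: 0.0003
```

```bash
cat > lv.py <<'E'
from h import *
print(telemetry.get_obs()['tool_pos'],telemetry.get_obs()['force'],telemetry.get_obs()['qpos'].round(0))
for n in("top","scene"):
    c=optics.read_camera(n);cv2.imwrite(f'pics/f_{n}.png',c['img']);g=cv2.cvtColor(c['img'],cv2.COLOR_BGR2GRAY).astype(np.float32);res=[]
    for ph in np.arange(170,275,1.):
        f=np.radians(ph);e=np.array([np.cos(f),np.sin(f),0]);t=np.array([-e[1],e[0],0])
        X=np.array([PIV+r*e+w*t+[0,0,.0055] for r in np.arange(.05,.124,.006) for w in(-.008,-.004,0,.004,.008)])
        h=np.c_[X,np.ones(len(X))]@P(c).T;uv=(h[:,:2]/h[:,2:]).astype(np.float32)
        res.append((float(cv2.remap(g,uv[:,0].reshape(-1,1),uv[:,1].reshape(-1,1),1).mean()),ph))
    print(n,[(round(a),b) for a,b in sorted(res)[:5]],[round(a) for a,b in res if b in(174.,262.)])
E
python3 lv.py; python3 -c "
from h import *;slots();dh()"
```

```text
[ 0.42584428 -0.29378775  0.29371032] [-0.27316856  0.88791572  0.46299937] [-41.  -3.  71.  94.   4.  88. 112.]
top [(67, np.float64(260.0)), (68, np.float64(261.0)), (69, np.float64(259.0)), (73, np.float64(262.0)), (75, np.float64(258.0))] [111, 73]
scene [(38, np.float64(262.0)), (39, np.float64(261.0)), (41, np.float64(263.0)), (42, np.float64(260.0)), (46, np.float64(264.0))] [70, 38]
slots [-75.7, -15.7] slot mid height mm -1.0
[(np.float32(9.454906), 16, 6), (np.float32(9.808315), 14, 6), (np.float32(10.017676), 16, 5), (np.float32(10.040404), 16, 7)] deg cw (mod 60), mm down
```

Vision puts the lever at 260–262° against an expected stop of 261.7°, and the ring is unchanged. The last press may have slid over the sleeve, so I'll press once more, lower, to make sure it is on the stop.

```bash
python3 -c "
from h import *
print(go(lev(262,r=.1,d=.05,z=.20)),go(lev(262,r=.1,d=.05,z=.119)))"
```

```text
[11.36  5.27  9.16] [11.4   5.39 17.26]
```

Call:
arm_command([
  [5,2.6,2],
  [5,2.6,3],
  [1.3,0,4],
  [0,0,4],
  [0,0,4],
  [0,0,0],
], twist=[0,0,0,0,0,0])

```text
time_s: 50.62
tool_pos: [0.4946, -0.1677, 0.1186]
tool_rot: [-179.6, -0.5, 84.1]
force: [0.2, -0.7, 0.6]
grip_width: 0.0006
```

```bash
python3 -c "
from h import *
o=telemetry.get_obs();print(o['tool_pos'],o['force'],o['qpos'].round(1)[2],go(lev(262,r=.1,d=.03,z=.119)),go(lev(262,r=.1,d=.022,z=.119)))"
```

```text
[ 0.49456725 -0.16772054  0.1185767 ] [ 0.17253329 -0.74297349  0.59386935] 64.8 [-1.65  1.78 -0.07] [-1.68  2.58 -0.08]
```

Call:
arm_command([
  [-1.6,1.3,0],
  [0,0.8,0],
], twist=[0,0])

```text
time_s: 50.88
tool_pos: [0.5161, -0.1837, 0.1217]
tool_rot: [-179.8, -0.7, 84.3]
force: [-0.7, -0.0, -0.1]
grip_width: 0.0002
```

```bash
python3 -c "
from h import *
o=telemetry.get_obs();print(o['tool_pos'],o['force'],go(lev(262,r=.1,d=.022,z=.119)))"
```

```text
[ 0.51609998 -0.18369089  0.12166236] [-0.69145829 -0.00787611 -0.06881619] [-0.31  0.27  0.26]
```

Call:
arm_command([
  [0,0.4,0],
  [0,0.4,0],
], twist=[0,0])

```text
time_s: 51.12
tool_pos: [0.517, -0.1832, 0.1218]
tool_rot: [-178.9, -0.8, 84.2]
force: [-12.6, 0.1, 3.5]
grip_width: 0.0004
```

```bash
python3 -c "
from h import *
o=telemetry.get_obs();print(o['tool_pos'],o['force'],o['wrist_torque'],go(lev(262,r=.1,d=.022,z=.119)))"
```

```text
[ 0.516989   -0.1832338   0.12182585] [-12.58023339   0.12616456   3.54060671] [-0.06053815  2.68385325 -0.06575284] [-0.37  0.19  0.27]
```

A firm 12.6 N with under 1 mm of movement: on the stop. Retreat and final check.

Call:
arm_command([
  [0,-3,0],
  [0,-4,0],
  [0,-2,-5],
  [0,0,-5],
  [0,0,-5],
  [-6,0,0],
  [-6,0,0],
  [0,0,0],
], twist=[0,0,0,0,0,0,0,0])

```text
time_s: 52.12
tool_pos: [0.4233, -0.2896, 0.284]
tool_rot: [-180.0, -1.5, 85.4]
force: [-0.2, 0.0, 0.0]
grip_width: 0.0007
```

```bash
mv pics/f_top.png pics/g_top.png; mv pics/f_scene.png pics/g_scene.png; python3 lv.py; python3 -c "
from h import *;slots()
a,b=[cv2.imread(f'pics/{k}_scene.png').astype(int) for k in 'gf'];print('lever change px',(np.abs(a-b)[130:200,210:260].max(2)>40).sum())
o=cv2.imread('pics/scene0.png').astype(int)
for n,(u,v) in dict(vblock=(316,215),spanner=(210,255),bottle=(282,323),brush=(430,288),pot=(272,117)).items(): print(n,(np.abs(o-b)[v-16:v+16,u-16:u+16].max(2)>50).sum())
# pipe direction in top image: lever vs pipe
"
```

```text
[ 0.42326246 -0.28962136  0.28396125] [-0.23814062  0.0241529   0.03209817] [-41.  -4.  71.  95.   2.  87. 116.]
top [(67, np.float64(260.0)), (68, np.float64(261.0)), (69, np.float64(259.0)), (73, np.float64(262.0)), (75, np.float64(258.0))] [113, 73]
scene [(39, np.float64(262.0)), (39, np.float64(261.0)), (42, np.float64(263.0)), (42, np.float64(260.0)), (47, np.float64(264.0))] [67, 39]
slots [-75.6, -15.6] slot mid height mm -0.78
lever change px 60
vblock 0
spanner 0
bottle 0
brush 0
pot 0
```

```bash
python3 -c "
from cell import env;print(env.sign_off())"
```

```text
the job is handed in; nothing more can be done
None
```

The ring is dropped and run home, the valve was opened after that, and the job is handed in at about 52 s with the robot touching nothing.

**What I did**
- **Back-turn:** I turned the ring back about 60° in short re-gripped strokes. The camera fit showed it 3–4 mm lower, with more of the collar exposed, so it had dropped.
- **Run home:** Ten forward strokes took it about 198° on, until the moment at the wrist rose from about 0.6 to 1.3–1.55 N·m and the last stroke slipped on the ring. It then sat about 6–7 mm below its start height (coarse fit).
- **Valve:** I swung the lever with shut fingers until it met its stop, felt as 15 N and then 12.6 N with under 1 mm of give.

**Last checks**
- **Lever:** Vision puts it at 260–262° in world yaw; the expected stop is 261.7°. It did not move on the second press.
- **Ring:** The slot angle and height were unchanged by the valve work.
- **Bystanders:** The image patches around all five showed no change from the first picture.

**What failed or disagreed**
- **Slipped grips:** Two early grips slid off the ring, and many forward strokes turned it only about 22° for 36° of tool twist. Because the slots repeat every 60°, the forward total is inferred from the stroke pattern. Being home rests on the torque rise and the height.
- **Missed lever:** The first lever sweep passed over the lever without moving it, because the real finger tips seem to sit higher than the reported tool point. I repeated it lower.

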